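# Clamp the money changer's cash box to the stall table

### The job

Secure the cash box to the stall table for the day: bring it up so that its flat tongue lies under the screw clamp's pad, gently and squarely home against the steel stop, standing flat on the table. Then wind the clamp's crank clockwise until the pad meets the tongue and snug it by feel, firmly but without overtightening, and let go. Leave everything else on the table where it is.

Things in the scene. Friction and masses are not known exactly. Their poses are not given: they have to be found in the camera images.
- box_handle (a point): centre of the handle on the loose cash box (bare metal, 120 mm in x, 160 mm in y, 60 mm high, up to 1 kg), over the box's middle: a level round bar 12 mm thick along the point's y, 72 mm free length, 92 mm above the table, 32 mm above the lid. The point's x is level and points from the box to its tongue; z is up.
- tongue_end (a point): middle of the outer end of the box's tongue, a steel flat 50 mm wide (y) and 8 mm thick lying on the table, which juts out 95 mm from the box's side; this point is 155 mm along x from the handle's centre and 4 mm above the table. Axes as for the handle.
- cashbox: the same box: origin at the centre of its underside, axes as for the handle
- stop_face (a point): middle of the face of the clamp's steel stop (80 mm wide in y, 24 mm high) that the tongue's end must meet, 4 mm above the table. x is level and points into the stop, the way the box is pushed home. Box home: tongue_end meets this point with both x axes the same way (the handle is then 155 mm back along -x).
- stop: the steel stop itself, fixed to the clamp; origin on the table straight under the screw's axis, 20 mm in front of the stop's face
- screw_axis (a point): on the screw's vertical axis, at the top of the fixed grey clamp's overarm, 86 mm above the table, 20 mm before the stop's face. The overarm is 36 mm wide with a 42 mm boss; the post stands behind the stop. Clockwise from above drives screw, crank and knob down, 24 mm a full turn, from an unknown start; about 0.7 to 1.4 turns are needed. It stays where it is left.
- knob_grip (a point): centre (half-way up) of the crank's upright wooden knob, 22 mm thick, 48 mm high, revolving freely on its pin 50 mm from the screw's axis. Only the knob stands above the crank's flat arm (24 mm under this point). Turning freely takes about 6 N along the path while it moves (1 to 3 N may remain when the hand pauses); with the pad pressing, about 0.076 N more per newton at the pad.
- pad: the clamp's round level pad, 26 mm across, under the screw; origin at the centre of its underside. It comes down with the screw and yields a little under load, stiffly and springily (an eighth of a turn past first touch is already too tight). Snug is some 35 to 85 N between pad and tongue (about 3 to 7 N more at the knob than turning freely); over 110 N is overtightened.
- brick: a banded brick of paper slips, 68 x 150 x 40 mm, loose; not part of the job; origin at the centre of its underside
- dish: shallow brass coin dish, 90 mm across, 30 mm high, loose; not part of the job; origin at the centre of its underside
- stamp: wooden hand stamp, 36 x 60 mm foot, 74 mm high, loose; not part of the job; origin at the centre of its underside
- calculator: desk calculator, 100 x 150 x 22 mm, loose; not part of the job; origin at the centre of its underside
- mug: empty glass mug, 72 mm across, 85 mm high, loose; not part of the job; origin at the centre of its underside
- tin: closed steel tin, 70 mm across, 60 mm high, loose; not part of the job; origin at the centre of its underside
Mind the look-alikes: they are no part of the job. Leave any green or turquoise look-alike of the part that bears stop_face alone.

How it is judged:
On the way, in this order (a step that is already met when the one before it is completed fails the run):
1. the box's tongue is home against the stop and square to it, with the pad still clear (x of tongue_end in the frame of stop_face between -0.005 and 0.004 m and y of tongue_end in the frame of stop_face between -0.012 and 0.012 m and angle between the x axis of tongue_end and the x axis of stop_face, either way round below 0.1 rad and height (world z) of box_handle below 0.096 m and angle between box_handle's own z axis and vertical below 0.05 rad and contact force between pad and cashbox below 0.5 N), for 0.2 s.
2. the pad meets the tongue (x of tongue_end in the frame of stop_face between -0.005 and 0.004 m and y of tongue_end in the frame of stop_face between -0.012 and 0.012 m and angle between the x axis of tongue_end and the x axis of stop_face, either way round below 0.1 rad and height (world z) of box_handle below 0.096 m and angle between box_handle's own z axis and vertical below 0.05 rad and contact force between pad and cashbox above 5 N), for 0.05 s.
At the end, for the whole second after the job is handed in: The tongue's end is within 5 mm of the stop, within 12 mm of its middle and square to it within 0.1 rad, the box flat on the table and still; the pad presses the tongue with 30 to 90 N (x of tongue_end in the frame of stop_face between -0.005 and 0.004 m and y of tongue_end in the frame of stop_face between -0.012 and 0.012 m and angle between the x axis of tongue_end and the x axis of stop_face, either way round below 0.1 rad and height (world z) of box_handle below 0.096 m and angle between box_handle's own z axis and vertical below 0.05 rad and contact force between pad and cashbox between 30 and 90 N and linear speed of cashbox below 0.01 m/s); the robot touches nothing.
It fails at once if the clamp is overtightened: more than 110 N between pad and tongue (contact force between pad and cashbox above 110 N).
It fails at once if the box is rammed into the stop with more than 40 N (contact force between stop and cashbox above 40 N).
It fails at once if something that is not part of the job is shifted by more than 20 mm (distance of any of brick, dish, stamp, calculator, mug, tin from where it was at the start of the episode above 0.02 m).
It also fails if it takes over 72 s, if anything falls off the work surface, if the arm or the gripper's body presses on something with over 40 N, if the wrist force passes 120 N, or if a joint passes its speed limit or range.

### The arm

A 7-joint arm with a two-finger parallel gripper is mounted at the origin on the work surface. World frame = base frame: x ahead of the robot, y to its left, z up, the work surface at z = 0. Lengths are in m, angles in rad, forces in N, time in s.
With the tool pointing down it reaches from about 0.425 to 0.95 m from the base axis. Payload 4.7 kg.
Tool frame: the origin (TCP) lies midway between the tips of the shut fingers; the grasp point (between the pads) lies 19 mm behind it; x points along the fingers, z is the direction in which the jaws open and shut, and the axes are right-handed (so a half turn about x gives the same grasp; the last joint's range is limited). The gripper opens to 85 mm and grips with 20 to 120 N. Pads are 22 mm wide; open, the fingers measure 114 mm over their backs; the gripper's body (76 mm by 85 mm) begins 54 mm behind the grasp point. The pads swing forward as they close: fully open they stand 13 mm farther back than shut.
Start: joints at [1.21, 0.469, -0.049, 1.532, 0.024, 1.141, -0.082], TCP at [0.22, -0.638, 0.231] pointing down, gripper open.
Joint ranges: [-2.59, 2.59], [-0.33, 1.99], [-1.39, 1.29], [0.1, 2.45], [-1.04, 4.18], [0.21, 1.99], [-2.66, 2.66]. Speed limits (rad/s): [2.57, 2.57, 3.14, 3.14, 3.14, 3.14, 3.14].

### API

Orientations are given as a 3x3 rotation matrix whose columns are the frame's x, y, z axes.
In Python, from rig import arm gives the robot as it stands.
- The arm moves only by the tool move_arm, never from a script. Its argument "motion" is a list of rows, each a list of 3 entries, a list of its own where there are three numbers: the shift along the tool's x, y, z in units of 25 mm (1.0 is 25 mm), then the turn, a rotation vector about the tool's x, y, z in rad, then the opening in per cent of the stroke, from 0 (shut) to 100 (fully open). A call has 1 to 20 rows; each row shifts and turns the pose as measured when the row begins, along the tool's axes as they then stand; what a row does not reach is not made up. A row lasts 1/12 s, in which the tool goes at most 41.7 mm and 7.16 degrees, less where a joint would pass 70% of its speed; a pose out of reach is approached as far as the arm can. A call is refused whole if a number of a shift passes 1 or a number of a turn 0.125, either way. A call with a gripper value outside its range is refused whole. The fingers move at their own pace and stop on an object; "squeeze" is the grip in N (left out, the last holds). Time passes only in rows, so rows that do not move let the fingers close. It gives the time, the measured TCP pose, the force and the opening at its end, in the units of the state.
- arm.get_state(): the state, without advancing time (a new reading comes with each control period).
- arm.read_camera(name): name is "side" or "top"; returns a dict with "color" (420x560x3 uint8, red, green, blue), "K" (3x3 intrinsics, pixels), "extrinsics" (4x4, takes a point from world to camera coordinates). Camera axes: x right, y down, z forward; pixel columns grow to the right and rows downward; lengths in m; the calibration is good to about 2 mm. A picture is of the moment at which its call begins. There is no depth.
- arm.hand_in(): hands the job in, once; it reports no verdict.
The state is a dict: "clock": time; "joint_pos": joint angles; "dq": joint speeds; "tau": joint torques, N m; "position": TCP position; "tcp_rot": TCP orientation; "ft_force": force on the tool from outside, world axes, zero at the start; "moment": the same for the moment, N m; "width": finger opening in m.
Only numpy, scipy, OpenCV 4.12 (cv2) and the standard library are available. Lean on these libraries where they do the work, as an engineer would, in place of code of your own. Each camera call takes 0.05 s, during which the arm holds its last target.

## Working session

There is one attempt and no reset: what is moved stays moved. The work goes in short steps, Python scripts to look and compute and a tool call to move; the robot and the scene stay as the last step left them, time stands still between calls to the robot, and variables do not carry over. Pictures are saved under pics/ and viewed, and the job is handed in when it is done.

Besides the shell and the picture viewer there is one more tool, called after "Request:" in YAML: its name, and indented under it one key for each argument. move_arm: Moves the arm, as the interface text tells. Its arguments: {"type":"object","properties":{"motion":{"type":"array"},"squeeze":{"type":"number"}},"required":["motion"]}

```bash
ls; mkdir -p pics
python3 - <<'E'
from rig import arm
import cv2,numpy as np
s=arm.get_state();print({k:np.round(v,3).tolist() for k,v in s.items()})
for n in("side","top"):
    c=arm.read_camera(n);cv2.imwrite(f"pics/{n}0.png",cv2.cvtColor(c["color"],cv2.COLOR_RGB2BGR));print(n,c["K"],c["extrinsics"].round(4))
E
```

```text
pics
{'clock': 0.0, 'joint_pos': [1.21, 0.469, -0.049, 1.534, 0.024, 1.141, -0.082], 'dq': [0.0, 0.001, 0.0, 0.001, -0.002, 0.0, 0.001], 'tau': [0.0, -51.033, -0.047, -23.772, 0.011, 0.007, -0.0], 'position': [0.22, -0.638, 0.23], 'tcp_rot': [[-0.001, 0.945, 0.326], [0.002, 0.326, -0.945], [-1.0, -0.0, -0.002]], 'ft_force': [-0.358, 0.144, 0.187], 'moment': [0.055, 0.019, -0.006], 'width': 0.085}
side [[453.50680553   0.         275.19247452]
 [  0.         453.50680553 211.76432726]
 [  0.           0.           1.        ]] [[-9.2990e-01 -3.6780e-01 -1.1000e-03  5.0490e-01]
 [-2.7670e-01  7.0150e-01 -6.5680e-01  1.3000e-01]
 [ 2.4230e-01 -6.1040e-01 -7.5410e-01  1.2057e+00]
 [ 0.0000e+00  0.0000e+00  0.0000e+00  1.0000e+00]]
top [[490.03369048   0.         277.40401408]
 [  0.         490.03369048 217.98111833]
 [  0.           0.           1.        ]] [[-0.0056 -1.     -0.0025  0.1025]
 [-0.9953  0.0058 -0.0967  0.4834]
 [ 0.0967  0.0019 -0.9953  1.5616]
 [ 0.      0.      0.      1.    ]]
```

View pics/side0.png

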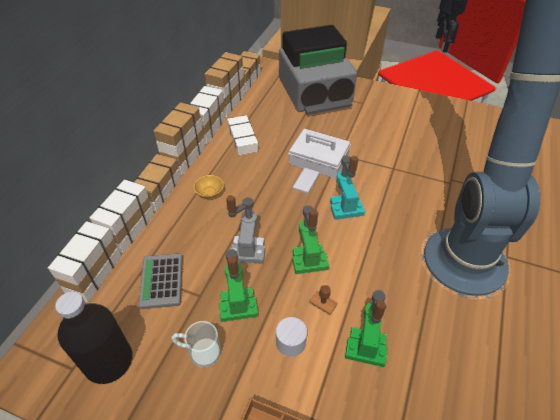

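View pics/top0.png

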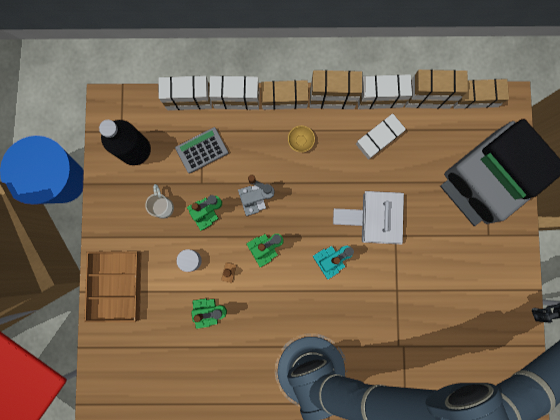

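Run:
```python
import cv2
t=cv2.imread("pics/top0.png");s=cv2.imread("pics/side0.png")
cv2.imwrite("pics/t1.png",cv2.resize(t[165:225,225:305],None,fx=10,fy=10,interpolation=cv2.INTER_CUBIC))
cv2.imwrite("pics/t2.png",cv2.resize(t[180:255,320:420],None,fx=8,fy=8,interpolation=cv2.INTER_CUBIC))
cv2.imwrite("pics/s1.png",cv2.resize(s[185:270,215:295],None,fx=7,fy=7,interpolation=cv2.INTER_CUBIC))
cv2.imwrite("pics/s2.png",cv2.resize(s[125:200,280:380],None,fx=8,fy=8,interpolation=cv2.INTER_CUBIC))
```

```text
(no output)
```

View pics/t1.png

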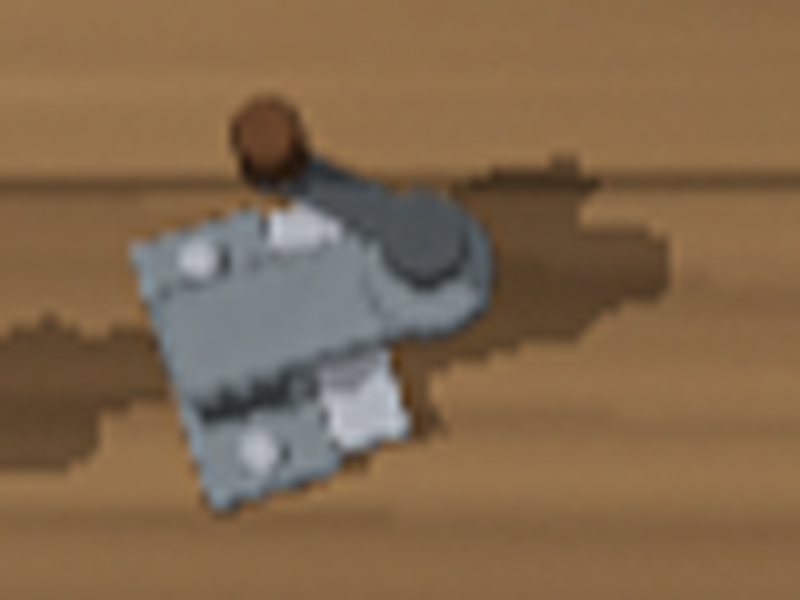

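View pics/t2.png

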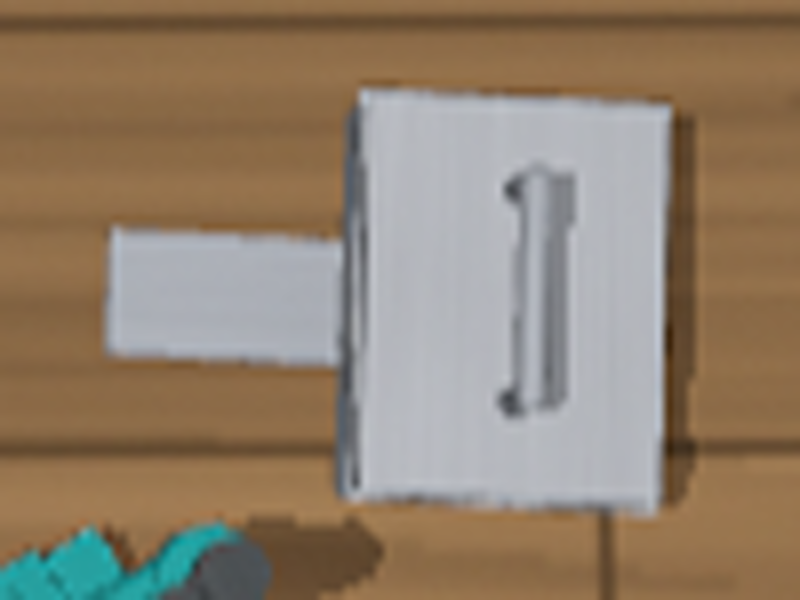

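View pics/s1.png

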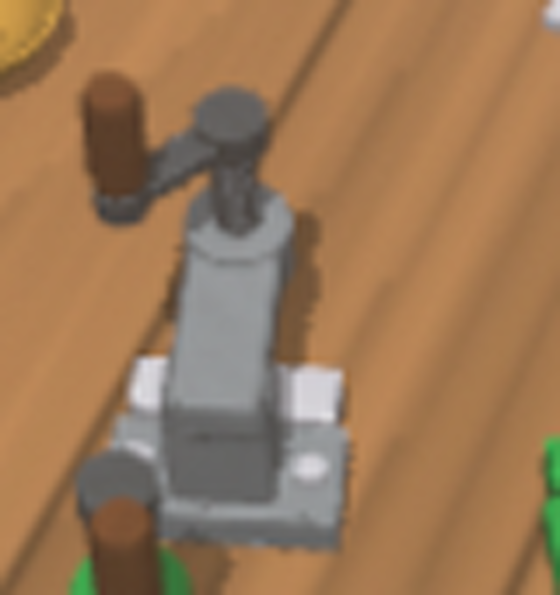

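View pics/s2.png

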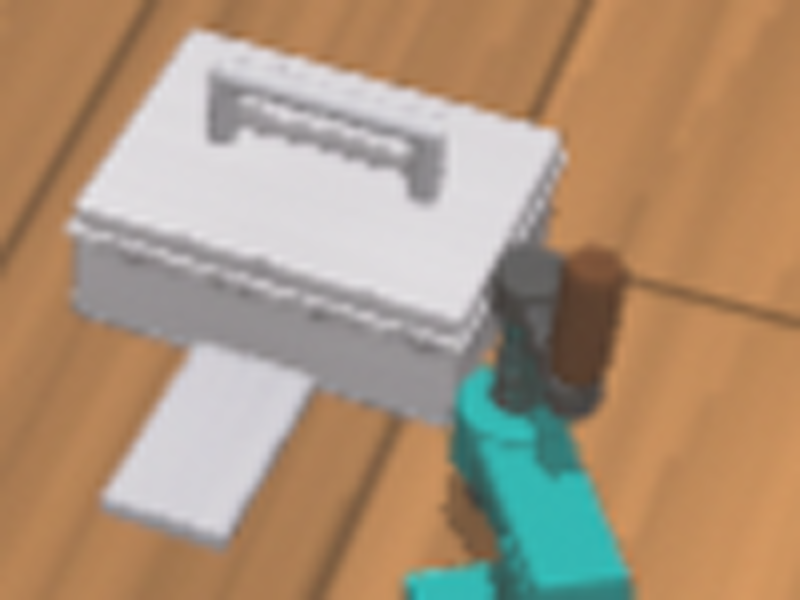

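```bash
cat > h.py <<'E'
import numpy as np,cv2
from scipy.optimize import least_squares
C={"side":(np.array([[453.50680553,0,275.19247452],[0,453.50680553,211.76432726],[0,0,1]]),None),"top":(np.array([[490.03369048,0,277.40401408],[0,490.03369048,217.98111833],[0,0,1]]),None)}
from rig import arm
E_={}
def cam(n):
    if n not in E_:
        c=arm.read_camera(n);E_[n]=(c["K"],c["extrinsics"],c["color"])
    return E_[n]
def proj(n,P):
    K,E,_=cam(n);p=E[:3,:3]@np.asarray(P,float)+E[:3,3];q=K@p;return q[:2]/q[2]
def back(n,uv,z):
    K,E,_=cam(n);d=E[:3,:3].T@np.linalg.inv(K)@np.array([uv[0],uv[1],1.]);o=-E[:3,:3].T@E[:3,3];return o+d*(z-o[2])/d[2]
def tri(a,b):
    return least_squares(lambda P:np.r_[proj("top",P)-a,proj("side",P)-b],[.5,0,.05]).x
def px(o,s,uv): return np.array([o[0]+(uv[0]+.5)/s-.5,o[1]+(uv[1]+.5)/s-.5])
T1=lambda *u:px((225,165),10,u);T2=lambda *u:px((320,180),8,u);S1=lambda *u:px((215,185),7,u);S2=lambda *u:px((280,125),8,u)
E
python3 - <<'E'
from h import *
np.set_printoptions(precision=4,suppress=True)
b=[("top",T2(110,228),(.155,-.025,.008)),("top",T2(107,352),(.155,.025,.008)),("top",T2(540,170),(0,-.036,.098)),("top",T2(533,408),(0,.036,.098)),
("side",S2(103,497),(.155,-.025,.008)),("side",S2(222,540),(.155,.025,.008))]
# lid
L=[("top",T2(362,90),(.06,-.08,.06)),("top",T2(670,105),(-.06,-.08,.06)),("top",T2(660,512),(-.06,.08,.06)),("top",T2(350,497),(.06,.08,.06)),
("side",S2(195,30),(-.06,-.08,.06)),("side",S2(562,142),(-.06,.08,.06)),("side",S2(463,322),(.06,.08,.06)),("side",S2(78,207),(.06,-.08,.06))]
def w(p,q):
    c,s=np.cos(p[2]),np.sin(p[2]);return np.array([p[0]+c*q[0]-s*q[1],p[1]+s*q[0]+c*q[1],q[2]])
for sg in (1,-1):
  for D in (b,b+L):
    r=least_squares(lambda p:np.concatenate([proj(n,w(p,(q[0],sg*q[1],q[2])))-u for n,u,q in D]),[.45,-.2,1.57])
    print(sg,r.x,r.cost);print(r.fun.reshape(-1,2).round(1).tolist())
print("knobtop",tri(T1(268,125),S1(110,85)),"hub",tri(T1(425,235),S1(232,110)))
print("boss",back("top",T1(423,268),.086))
for uv in((388,350),(410,435),(335,445)):print("stop",back("top",T1(*uv),.024))
for uv in((295,367),(343,372),(343,395),(130,362)):print("stop side",back("side",S1(*uv),.024))
for uv in((135,245),(215,510)):print("base",back("top",T1(*uv),.012))
for uv in((200,260),(260,450)):print("bolt",back("top",T1(*uv),.014))
for n,uv in dict(teal=(330,262),green=(263,248),dish=(301,139),stamp=(229,272),brick=(382,136)).items():print(n,back("top",uv,.04))
E
```

```text
1 [ 0.4822 -0.2362  1.5006] 11.817657315145288
[[-0.0, -0.3], [-0.5, -0.6], [-0.2, 3.2], [-0.3, -3.4], [0.5, -0.3], [0.8, -0.5]]
1 [ 0.4829 -0.235   1.5088] 15.596110114560728
[[-0.5, -0.1], [-0.8, -0.4], [-0.7, 3.0], [-0.7, -3.6], [0.5, 0.1], [0.9, -0.2], [0.5, -0.3], [-0.2, -0.1], [-0.6, -0.6], [0.0, -0.9], [0.5, -0.7], [1.3, -1.1], [0.7, -0.1], [0.1, -0.7]]
-1 [ 0.4798 -0.2363  1.473 ] 1191.2495692312864
[[-0.9, 14.3], [0.7, -16.3], [-1.5, 27.2], [1.0, -25.7], [15.1, 4.7], [-14.8, -6.1]]
-1 [ 0.4694 -0.2333  1.1231] 11019.9975680526
[[-0.2, 1.0], [6.6, -28.2], [-6.3, 29.5], [4.1, -21.3], [1.7, 0.2], [-24.5, -13.7], [-9.7, 44.8], [-13.4, 59.3], [8.5, -37.4], [12.6, -51.5], [52.8, 22.3], [-30.6, -15.6], [-44.5, -21.7], [41.1, 18.4]]
knobtop [0.5893 0.1751 0.1919] hub [0.5648 0.1307 0.1437]
boss [0.5617 0.1321 0.086 ]
stop [0.5443 0.145  0.024 ]
stop [0.5165 0.1379 0.024 ]
stop [0.5134 0.1623 0.024 ]
stop side [0.5386 0.147  0.024 ]
stop side [0.5204 0.1424 0.024 ]
stop side [0.5161 0.1527 0.024 ]
stop side [0.5991 0.1682 0.024 ]
base [0.5812 0.2282 0.012 ]
base [0.4937 0.2019 0.012 ]
bolt [0.5758 0.2067 0.014 ]
bolt [0.5131 0.1871 0.014 ]
teal [ 0.3411 -0.0664  0.04  ]
green [0.3867 0.1461 0.04  ]
dish [0.74   0.0215 0.04  ]
stamp [0.3114 0.254  0.04  ]
brick [ 0.7483 -0.242   0.04  ]
```

```bash
cat >> h.py <<'E'
from scipy.spatial.transform import Rotation as Ro
np.set_printoptions(precision=4,suppress=True)
def plan(target,yaw=None,n=10):
    """yaw: desired world yaw of tool -z; prints rows"""
    s=arm.get_state();R=np.array(s["tcp_rot"]);p=np.array(s["position"]);d=np.asarray(target)-p
    if yaw is None: Rt=R
    else:
        x=np.array([0,0,-1.]);z=-np.array([np.cos(yaw),np.sin(yaw),0]);Rt=np.c_[x,np.cross(z,x),z]
    rv=Ro.from_matrix(R.T@Rt).as_rotvec()
    print("from",p,"d",d,"rv",rv)
    rows=[]
    for k in range(n):
        Rk=R@Ro.from_rotvec(rv*k/n).as_matrix()
        rows.append([(Rk.T@d/n/.025).round(2).tolist(),(rv/n).round(3).tolist()])
    for r in rows: print(r)
E
python3 -c "
from h import *
plan([.4826,-.2355,.16],1.505,20)"
```

```text
from [ 0.2198 -0.6378  0.2307] d [ 0.2628  0.4023 -0.0707] rv [ 0.3976 -0.0012  0.0003]
[[0.14, 0.76, -0.59], [0.02, -0.0, 0.0]]
[[0.14, 0.75, -0.6], [0.02, -0.0, 0.0]]
[[0.14, 0.74, -0.62], [0.02, -0.0, 0.0]]
[[0.14, 0.72, -0.63], [0.02, -0.0, 0.0]]
[[0.14, 0.71, -0.65], [0.02, -0.0, 0.0]]
[[0.14, 0.7, -0.66], [0.02, -0.0, 0.0]]
[[0.14, 0.68, -0.68], [0.02, -0.0, 0.0]]
[[0.14, 0.67, -0.69], [0.02, -0.0, 0.0]]
[[0.14, 0.66, -0.7], [0.02, -0.0, 0.0]]
[[0.14, 0.64, -0.72], [0.02, -0.0, 0.0]]
[[0.14, 0.63, -0.73], [0.02, -0.0, 0.0]]
[[0.14, 0.61, -0.74], [0.02, -0.0, 0.0]]
[[0.14, 0.6, -0.75], [0.02, -0.0, 0.0]]
[[0.14, 0.58, -0.76], [0.02, -0.0, 0.0]]
[[0.14, 0.57, -0.78], [0.02, -0.0, 0.0]]
[[0.14, 0.55, -0.79], [0.02, -0.0, 0.0]]
[[0.14, 0.54, -0.8], [0.02, -0.0, 0.0]]
[[0.14, 0.52, -0.81], [0.02, -0.0, 0.0]]
[[0.14, 0.5, -0.82], [0.02, -0.0, 0.0]]
[[0.14, 0.49, -0.83], [0.02, -0.0, 0.0]]
```

Request:
move_arm:
  motion:
    - [[0.14,0.76,-0.59],[0.02,0,0],100]
    - [[0.14,0.75,-0.6],[0.02,0,0],100]
    - [[0.14,0.74,-0.62],[0.02,0,0],100]
    - [[0.14,0.72,-0.63],[0.02,0,0],100]
    - [[0.14,0.71,-0.65],[0.02,0,0],100]
    - [[0.14,0.7,-0.66],[0.02,0,0],100]
    - [[0.14,0.68,-0.68],[0.02,0,0],100]
    - [[0.14,0.67,-0.69],[0.02,0,0],100]
    - [[0.14,0.66,-0.7],[0.02,0,0],100]
    - [[0.14,0.64,-0.72],[0.02,0,0],100]
    - [[0.14,0.63,-0.73],[0.02,0,0],100]
    - [[0.14,0.61,-0.74],[0.02,0,0],100]
    - [[0.14,0.6,-0.75],[0.02,0,0],100]
    - [[0.14,0.58,-0.76],[0.02,0,0],100]
    - [[0.14,0.57,-0.78],[0.02,0,0],100]
    - [[0.14,0.55,-0.79],[0.02,0,0],100]
    - [[0.14,0.54,-0.8],[0.02,0,0],100]
    - [[0.14,0.52,-0.81],[0.02,0,0],100]
    - [[0.14,0.5,-0.82],[0.02,0,0],100]
    - [[0.14,0.49,-0.83],[0.02,0,0],100]

```text
clock: 1.87
position: [0.493, -0.2262, 0.1537]
tcp_rot: [[-0.006, 0.995, -0.103], [-0.001, -0.103, -0.995], [-1.0, -0.006, 0.001]]
ft_force: [0.1, -0.8, -0.6]
width: 0.0853
```

```bash
python3 -c "
from h import *
plan([.4826,-.2355,.13],1.505,6)
plan([.4826,-.2355,.076],1.505,4)"
```

```text
from [ 0.493  -0.2262  0.1537] d [-0.0104 -0.0093 -0.0237] rv [-0.0376  0.0012  0.0056]
[[0.16, -0.06, 0.07], [-0.006, 0.0, 0.001]]
[[0.16, -0.06, 0.07], [-0.006, 0.0, 0.001]]
[[0.16, -0.06, 0.07], [-0.006, 0.0, 0.001]]
[[0.16, -0.06, 0.07], [-0.006, 0.0, 0.001]]
[[0.16, -0.06, 0.07], [-0.006, 0.0, 0.001]]
[[0.16, -0.06, 0.07], [-0.006, 0.0, 0.001]]
from [ 0.493  -0.2262  0.1537] d [-0.0104 -0.0093 -0.0777] rv [-0.0376  0.0012  0.0056]
[[0.78, -0.09, 0.1], [-0.009, 0.0, 0.001]]
[[0.78, -0.09, 0.1], [-0.009, 0.0, 0.001]]
[[0.78, -0.09, 0.1], [-0.009, 0.0, 0.001]]
[[0.78, -0.1, 0.1], [-0.009, 0.0, 0.001]]
```

Request:
move_arm:
  motion:
    - [[0.4,-0.1,0.1],[-0.01,0,0.001],100]
    - [[0.5,-0.1,0.1],[-0.01,0,0.001],100]
    - [[0.5,-0.1,0.1],[-0.01,0,0.001],100]
    - [[0.5,-0.1,0.1],[-0.007,0,0.001],100]
    - [[0.5,0,0],[0,0,0],100]
    - [[0.4,0,0],[0,0,0],100]
    - [[0.2,0,0],[0,0,0],100]
    - [[0,0,0],[0,0,0],100]

```text
clock: 2.53
position: [0.4858, -0.2283, 0.0744]
tcp_rot: [[0.001, 0.999, -0.05], [0.002, -0.05, -0.999], [-1.0, 0.001, -0.002]]
ft_force: [0.7, -0.3, -0.1]
width: 0.0857
```

```bash
python3 -c "
from h import *
plan([.4826,-.2355,.075],1.505,1)
cv2.imwrite('pics/s3.png',cv2.resize(cam('side')[2][80:230,250:450],None,fx=4,fy=4,interpolation=cv2.INTER_CUBIC)[:,:,::-1])"
```

```text
from [ 0.4858 -0.2283  0.0744] d [-0.0032 -0.0072  0.0006] rv [ 0.0161 -0.0018 -0.001 ]
[[-0.02, -0.12, 0.29], [0.016, -0.002, -0.001]]
```

View pics/s3.png

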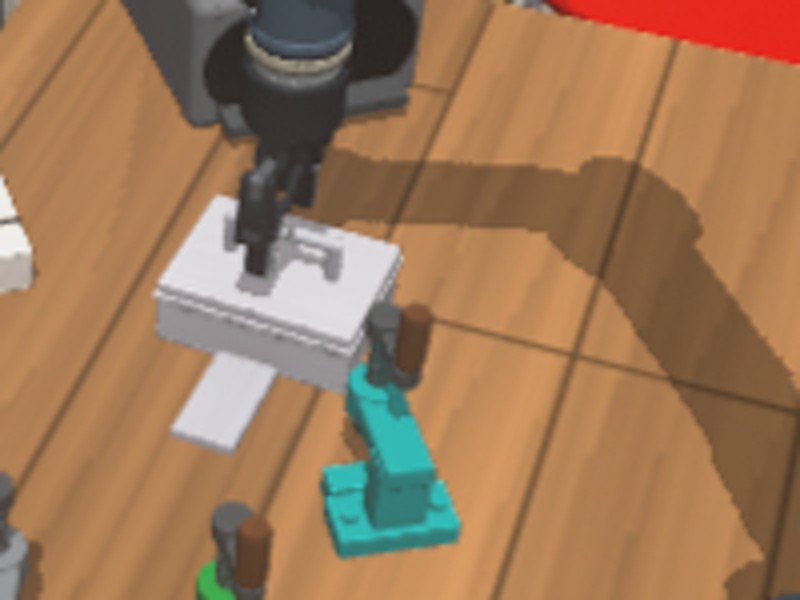

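Request:
move_arm:
  motion:
    - [[0,-0.12,0.29],[0.016,-0.002,0],100]
    - [[0,0,0],[0,0,0],50]
    - [[0,0,0],[0,0,0],20]
    - [[0,0,0],[0,0,0],5]
    - [[0,0,0],[0,0,0],5]
    - [[0,0,0],[0,0,0],5]
    - [[0,0,0],[0,0,0],5]
    - [[0,0,0],[0,0,0],5]
  squeeze: 40

```text
clock: 3.25
position: [0.4846, -0.2363, 0.0781]
tcp_rot: [[0.007, 0.998, -0.067], [-0.002, -0.067, -0.998], [-1.0, 0.007, 0.002]]
ft_force: [0.2, -3.6, -1.7]
width: 0.0106
```

```bash
python3 -c "
from h import *
print(arm.get_state()['ft_force'],arm.get_state()['width'])
u=np.array([-.2909,.9568]);h=np.array([.6023,.0018])-.06*u
print(h)
plan([h[0],h[1],.0745],1.866,20)"
```

```text
[ 0.2107 -3.6036 -1.7295] 0.0106088342109662
[ 0.6198 -0.0556]
from [ 0.4846 -0.2363  0.0781] d [ 0.1351  0.1807 -0.0036] rv [-0.3621  0.0028 -0.0068]
[[0.01, 0.25, -0.38], [-0.018, 0.0, -0.0]]
[[0.01, 0.25, -0.37], [-0.018, 0.0, -0.0]]
[[0.01, 0.26, -0.37], [-0.018, 0.0, -0.0]]
[[0.01, 0.27, -0.36], [-0.018, 0.0, -0.0]]
[[0.01, 0.27, -0.36], [-0.018, 0.0, -0.0]]
[[0.01, 0.28, -0.35], [-0.018, 0.0, -0.0]]
[[0.01, 0.29, -0.35], [-0.018, 0.0, -0.0]]
[[0.01, 0.29, -0.34], [-0.018, 0.0, -0.0]]
[[0.01, 0.3, -0.34], [-0.018, 0.0, -0.0]]
[[0.01, 0.3, -0.33], [-0.018, 0.0, -0.0]]
[[0.01, 0.31, -0.33], [-0.018, 0.0, -0.0]]
[[0.01, 0.32, -0.32], [-0.018, 0.0, -0.0]]
[[0.01, 0.32, -0.32], [-0.018, 0.0, -0.0]]
[[0.01, 0.33, -0.31], [-0.018, 0.0, -0.0]]
[[0.01, 0.33, -0.3], [-0.018, 0.0, -0.0]]
[[0.01, 0.34, -0.3], [-0.018, 0.0, -0.0]]
[[0.01, 0.34, -0.29], [-0.018, 0.0, -0.0]]
[[0.01, 0.35, -0.29], [-0.018, 0.0, -0.0]]
[[0.01, 0.35, -0.28], [-0.018, 0.0, -0.0]]
[[0.01, 0.36, -0.27], [-0.018, 0.0, -0.0]]
```

Request:
move_arm:
  motion:
    - [[0.01,0.15,-0.2],[-0.01,0,0],5]
    - [[0.01,0.25,-0.37],[-0.018,0,0],5]
    - [[0.01,0.26,-0.37],[-0.018,0,0],5]
    - [[0.01,0.27,-0.36],[-0.018,0,0],5]
    - [[0.01,0.27,-0.36],[-0.018,0,0],5]
    - [[0.01,0.28,-0.35],[-0.018,0,0],5]
    - [[0.01,0.29,-0.35],[-0.018,0,0],5]
    - [[0.01,0.29,-0.34],[-0.018,0,0],5]

```text
clock: 3.92
position: [0.525, -0.1943, 0.0781]
tcp_rot: [[-0.014, 0.998, 0.053], [-0.032, 0.053, -0.998], [-0.999, -0.016, 0.031]]
ft_force: [-6.0, -5.4, 6.3]
width: 0.0104
```

```bash
python3 -c "
from h import *
u=np.array([-.2909,.9568]);h=np.array([.6023,.0018])-.06*u
plan([h[0],h[1],.0745],1.866,12)
cv2.imwrite('pics/s4.png',cv2.resize(cam('side')[2][80:280,200:400],None,fx=3,fy=3,interpolation=cv2.INTER_CUBIC)[:,:,::-1])"
```

```text
from [ 0.525  -0.1943  0.0781] d [ 0.0948  0.1387 -0.0036] rv [-0.2421  0.0287  0.0195]
[[-0.01, 0.34, -0.45], [-0.02, 0.002, 0.002]]
[[-0.01, 0.35, -0.44], [-0.02, 0.002, 0.002]]
[[-0.0, 0.36, -0.43], [-0.02, 0.002, 0.002]]
[[-0.0, 0.37, -0.42], [-0.02, 0.002, 0.002]]
[[-0.0, 0.37, -0.42], [-0.02, 0.002, 0.002]]
[[0.0, 0.38, -0.41], [-0.02, 0.002, 0.002]]
[[0.0, 0.39, -0.4], [-0.02, 0.002, 0.002]]
[[0.0, 0.4, -0.39], [-0.02, 0.002, 0.002]]
[[0.01, 0.41, -0.38], [-0.02, 0.002, 0.002]]
[[0.01, 0.41, -0.38], [-0.02, 0.002, 0.002]]
[[0.01, 0.42, -0.37], [-0.02, 0.002, 0.002]]
[[0.01, 0.43, -0.36], [-0.02, 0.002, 0.002]]
```

View pics/s4.png

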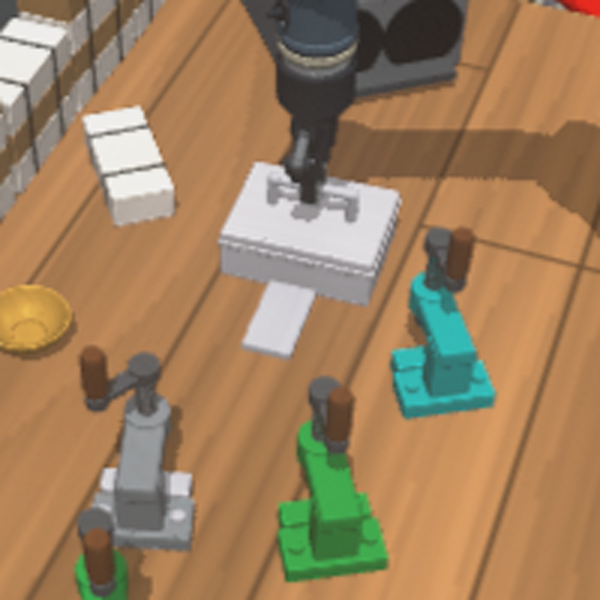

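Request:
move_arm:
  motion:
    - [[0,0.34,-0.45],[-0.02,0.002,0.002],5]
    - [[0,0.35,-0.44],[-0.02,0.002,0.002],5]
    - [[0,0.36,-0.43],[-0.02,0.002,0.002],5]
    - [[0,0.37,-0.42],[-0.02,0.002,0.002],5]
    - [[0,0.37,-0.42],[-0.02,0.002,0.002],5]
    - [[0,0.38,-0.41],[-0.02,0.002,0.002],5]
    - [[0,0.39,-0.4],[-0.02,0.002,0.002],5]
    - [[0,0.4,-0.39],[-0.02,0.002,0.002],5]
    - [[0,0.41,-0.38],[-0.02,0.002,0.002],5]

```text
clock: 4.72
position: [0.5886, -0.1198, 0.0779]
tcp_rot: [[-0.017, 0.976, 0.215], [-0.048, 0.214, -0.976], [-0.999, -0.027, 0.043]]
ft_force: [-6.0, -7.1, 8.7]
width: 0.0104
```

```bash
python3 -c "
from h import *
u=np.array([-.2909,.9568]);h=np.array([.6023,.0018])-.06*u
plan([h[0],h[1],.0745],1.866,6)
"
```

```text
from [ 0.5886 -0.1198  0.0779] d [ 0.0312  0.0642 -0.0034] rv [-0.0791  0.0418  0.029 ]
[[-0.0, 0.29, -0.37], [-0.013, 0.007, 0.005]]
[[0.0, 0.3, -0.37], [-0.013, 0.007, 0.005]]
[[0.01, 0.3, -0.37], [-0.013, 0.007, 0.005]]
[[0.01, 0.31, -0.36], [-0.013, 0.007, 0.005]]
[[0.01, 0.31, -0.36], [-0.013, 0.007, 0.005]]
[[0.02, 0.32, -0.35], [-0.013, 0.007, 0.005]]
```

Request:
move_arm:
  motion:
    - [[-0.03,0.29,-0.35],[-0.013,0.007,0.005],5]
    - [[-0.03,0.3,-0.35],[-0.013,0.007,0.005],5]
    - [[-0.02,0.3,-0.35],[-0.013,0.007,0.005],5]
    - [[0,0.31,-0.35],[-0.013,0.007,0.005],5]
    - [[0,0.31,-0.35],[-0.013,0.007,0.005],5]
    - [[0,0.25,-0.25],[-0.013,0.007,0.005],5]
    - [[0,0,0],[0,0,0],5]

```text
clock: 5.3
position: [0.6179, -0.0698, 0.078]
tcp_rot: [[-0.005, 0.958, 0.288], [-0.012, 0.288, -0.958], [-1.0, -0.008, 0.01]]
ft_force: [1.8, 1.3, -1.1]
width: 0.0101
```

```bash
python3 -c "
from h import *
u=np.array([-.2909,.9568]);h=np.array([.6023,.0018])-.06*u
plan([h[0],h[1],.0745],1.866,6)
cv2.imwrite('pics/t5.png',cv2.resize(cam('top')[2][120:240,220:380],None,fx=5,fy=5,interpolation=cv2.INTER_CUBIC)[:,:,::-1])
cv2.imwrite('pics/s5.png',cv2.resize(cam('side')[2][120:270,190:390],None,fx=4,fy=4,interpolation=cv2.INTER_CUBIC)[:,:,::-1])"
```

```text
from [ 0.6179 -0.0698  0.078 ] d [ 0.0019  0.0142 -0.0035] rv [-0.0035  0.0103  0.0082]
[[0.02, 0.04, -0.09], [-0.001, 0.002, 0.001]]
[[0.02, 0.04, -0.09], [-0.001, 0.002, 0.001]]
[[0.02, 0.04, -0.09], [-0.001, 0.002, 0.001]]
[[0.02, 0.04, -0.09], [-0.001, 0.002, 0.001]]
[[0.02, 0.04, -0.09], [-0.001, 0.002, 0.001]]
[[0.02, 0.04, -0.09], [-0.001, 0.002, 0.001]]
```

View pics/s5.png

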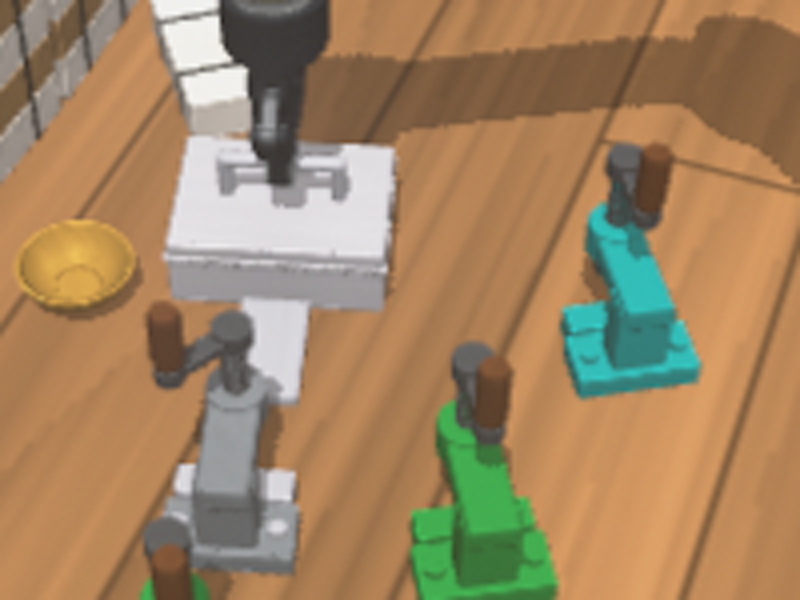

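View pics/t5.png

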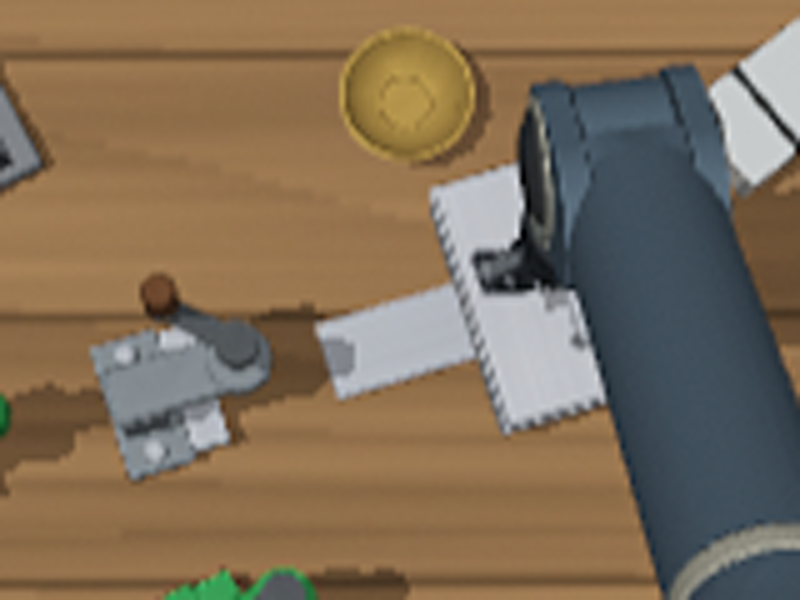

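```bash
cat > fit.py <<'E'
from h import *
def w(p,q):
    c,s=np.cos(p[2]),np.sin(p[2]);return np.array([p[0]+c*q[0]-s*q[1],p[1]+s*q[0]+c*q[1],q[2]])
def fit(D):
    r=least_squares(lambda p:np.concatenate([proj(n,w(p,q))-u for n,u,q in D]),[.6,-.05,1.8]);print(r.x);print(r.fun.reshape(-1,2).round(1).tolist())
    p=r.x;u=np.array([-.2909,.9568]);v=np.array([-u[1],u[0]]);sf=np.array([.563,.131])+.02*u
    e=w(p,(.155,0,0))[:2]-sf;print("tongue_end in stop frame",e@u,e@v,"dyaw",p[2]-1.866)
    g=arm.get_state()["position"];print("TCP rel box",np.array(g)[:2]-p[:2])
E
python3 - <<'E'
from fit import *
T=lambda *u:px((220,120),5,u);S=lambda *u:px((190,120),4,u)
fit([("top",T(318,325),(.155,-.025,.008)),("top",T(340,397),(.155,.025,.008)),("top",T(432,188),(.06,-.08,.06)),("top",T(508,432),(.06,.08,.06)),("side",S(298,402),(.155,.025,.008)),
("side",S(388,275),(.06,.08,.06)),("side",S(167,252),(.06,-.08,.06))])
E
```

```text
[ 0.6129 -0.0712  1.8415]
[[-1.5, 0.0], [-1.7, 0.1], [-0.3, 0.4], [-1.4, -0.6], [0.4, -0.1], [0.4, -3.5], [0.9, -1.9]]
tongue_end in stop frame -0.07302420194166694 0.0072401177769233 dyaw -0.024471634211455262
TCP rel box [0.0049 0.0014]
```

Run:
```python
from fit import *
T=lambda *u:px((220,120),5,u);S=lambda *u:px((190,120),4,u)
fit([("top",T(318,325),(.155,-.025,.008)),("top",T(340,397),(.155,.025,.008)),("top",T(432,188),(.06,-.08,.06)),("top",T(508,432),(.06,.08,.06)),("side",S(298,402),(.155,.025,.008))])
fit([("top",T(318,325),(.155,-.025,.008)),("top",T(340,397),(.155,.025,.008)),("side",S(298,402),(.155,.025,.008))])
fit([("top",T(318,325),(.155,-.025,.008)),("top",T(340,397),(.155,.025,.008)),("top",T(432,188),(.06,-.08,.06)),("top",T(508,432),(.06,.08,.06))])
```

```text
[ 0.6134 -0.0742  1.8435]
[[-0.5, -0.0], [-0.7, 0.1], [0.6, 0.3], [-0.4, -0.8], [0.7, -0.9]]
tongue_end in stop frame -0.07603824192850417 0.007953581262660324 dyaw -0.022533010644258056
TCP rel box [0.0044 0.0044]
[ 0.608  -0.0763  1.803 ]
[[-0.1, -0.3], [-0.9, -0.0], [0.5, -0.8]]
tongue_end in stop frame -0.07673813672352128 0.007541315836455708 dyaw -0.06301613617195301
TCP rel box [0.0099 0.0065]
[ 0.6139 -0.0748  1.8514]
[[-0.3, 0.2], [-0.4, 0.3], [0.7, 0.3], [0.0, -0.8]]
tongue_end in stop frame -0.07672317878529183 0.008949437047115868 dyaw -0.01458424355581922
TCP rel box [0.004 0.005]
```

Request:
move_arm:
  motion:
    - [[0.02,0.04,-0.2],[-0.002,0.002,0.002],5]
    - [[0,0.04,-0.25],[-0.003,0.002,0.002],5]
    - [[0,0.04,-0.25],[-0.003,0.002,0.002],5]
    - [[0,0.04,-0.25],[-0.003,0.002,0.002],5]
    - [[0,0.04,-0.25],[-0.003,0.002,0.002],5]
    - [[0,0.04,-0.25],[-0.003,0.002,0.002],5]
    - [[0,0.04,-0.25],[-0.003,0.002,0.002],5]
    - [[0,0.04,-0.25],[-0.003,0.002,0.002],5]
    - [[0,0.02,-0.2],[0,0,0],5]
    - [[0,0,0],[0,0,0],5]

```text
clock: 6.43
position: [0.6084, -0.0269, 0.078]
tcp_rot: [[0.006, 0.954, 0.301], [-0.008, 0.301, -0.954], [-1.0, 0.003, 0.01]]
ft_force: [1.0, -1.9, -0.5]
width: 0.0105
```

```bash
python3 -c "
from h import *
cv2.imwrite('pics/t6.png',cv2.resize(cam('top')[2][140:240,220:350],None,fx=6,fy=6,interpolation=cv2.INTER_CUBIC)[:,:,::-1])
cv2.imwrite('pics/s6.png',cv2.resize(cam('side')[2][140:265,200:330],None,fx=6,fy=4.8,interpolation=cv2.INTER_CUBIC)[:,:,::-1])"
```

```text
(no output)
```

View pics/s6.png

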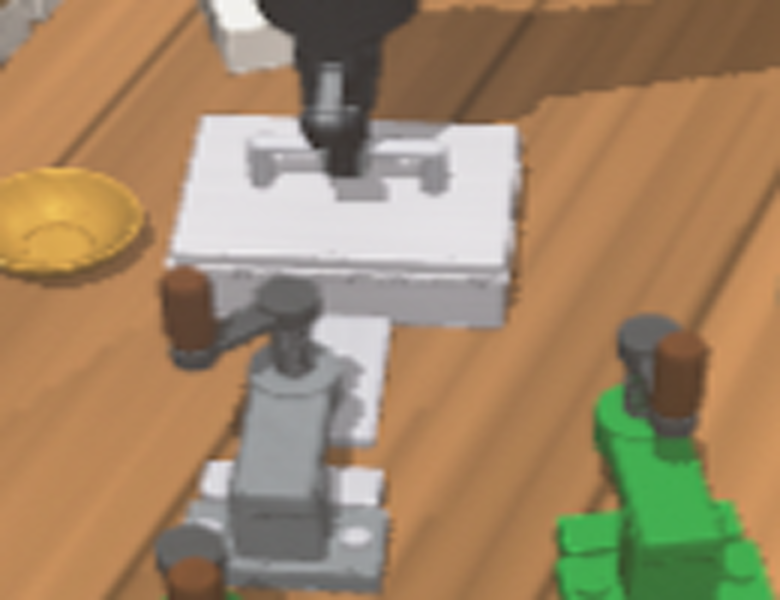

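View pics/t6.png

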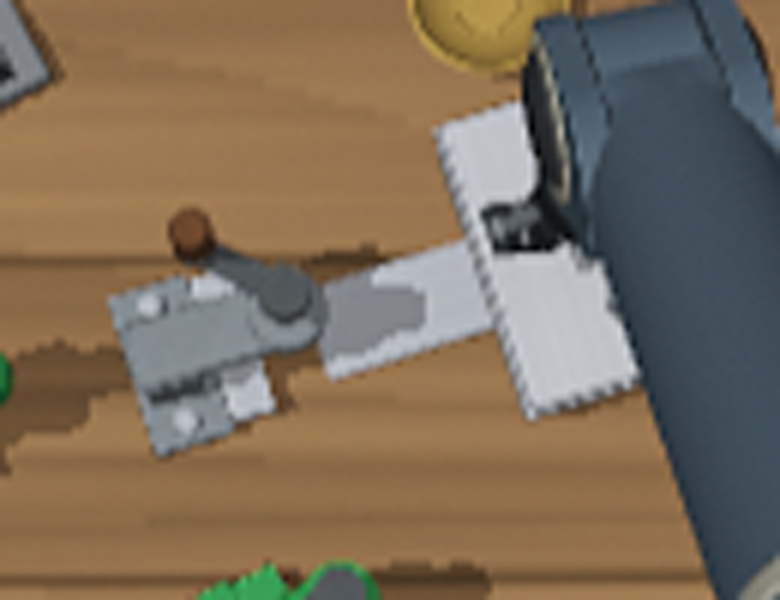

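Run:
```python
from fit import *
T=lambda *u:px((220,140),6,u)
def S(a,b): return np.array([200+(a+.5)/6-.5,140+(b+.5)/4.8-.5])
u=np.array([-.2909,.9568]);v=np.array([-u[1],u[0]]);sf=np.array([.563,.131])+.02*u
def show(n,P): e=P[:2]-sf;print(n,P.round(4),"u,v",(e@u).round(4),(e@v).round(4))
for uv in((275,408),(265,365),(232,418)):show("stop top",back("top",T(*uv),.024))
show("stop side near R",back("side",S(383,470),.024));show("stop side L",back("side",S(207,462),.024))
show("stop side near R low back",back("side",S(383,506),.016))
for uv in((109,300),(158,456)):show("base",back("top",T(*uv),.01))
for uv in((150,305),(186,422)):show("bolt",back("top",T(*uv),.014))
show("boss bottom edge",back("top",T(300,352),.086))
show("ovarm top edge",back("top",T(130,345),.086))
show("tongue corner",back("top",T(335,378),.008));show("tongue edge",back("top",T(490,333),.008))
show("tongue edge2",back("top",T(330,283),.008));show("tongue edge2",back("top",T(465,240),.008))
show("tongue side",back("side",S(375,443),.008));show("t side",back("side",S(390,318),.008))
show("lidR",back("top",T(528,420),.06));show("lidL",back("top",T(437,130),.06))
show("hub",back("top",T(285,292),.144));show("knob",back("top",T(190,230),.192))
```

```text
stop top [0.518  0.1384 0.024 ] u,v 0.0001 0.0409
stop top [0.5415 0.1437 0.024 ] u,v -0.0016 0.0169
stop top [0.5127 0.1616 0.024 ] u,v 0.0239 0.0392
stop side near R [0.5211 0.142  0.024 ] u,v 0.0027 0.0369
stop side L [0.5973 0.1659 0.024 ] u,v 0.0034 -0.043
stop side near R low back [0.5138 0.1599 0.016 ] u,v 0.0219 0.0387
base [0.5797 0.2293 0.01  ] u,v 0.0692 -0.0446
base [0.4938 0.2025 0.01  ] u,v 0.0685 0.0454
bolt [0.5762 0.2066 0.014 ] u,v 0.0485 -0.0346
bolt [0.5119 0.187  0.014 ] u,v 0.0485 0.0326
boss bottom edge [0.5399 0.1236 0.086 ] u,v -0.0203 0.0242
ovarm top edge [0.5441 0.212  0.086 ] u,v 0.063 -0.0055
tongue corner [0.5362 0.106  0.008 ] u,v -0.0362 0.0329
tongue edge [0.5605 0.0211 0.008 ] u,v -0.1245 0.0343
tongue edge2 [0.5887 0.1084 0.008 ] u,v -0.0491 -0.018
tongue edge2 [0.6121 0.0343 0.008 ] u,v -0.1269 -0.0188
tongue side [0.5372 0.1137 0.008 ] u,v -0.029 0.0297
t side [0.5678 0.0215 0.008 ] u,v -0.1262 0.0273
lidR [0.5066 0.004  0.06  ] u,v -0.1251 0.0909
lidL [0.6623 0.0506 0.06  ] u,v -0.1258 -0.0717
hub [0.5623 0.13   0.144 ] u,v -0.0207 0.001
knob [0.5853 0.1749 0.192 ] u,v 0.0155 -0.0341
```

Request:
move_arm:
  motion:
    - [[0,0.1,-0.15],[0,0,0],5]
    - [[0,0.1,-0.15],[0,0,0],5]
    - [[0,0.1,-0.15],[0,0,0],5]
    - [[0,0.1,-0.15],[0,0,0],5]
    - [[0,0.06,-0.15],[0,0,0],5]
    - [[0,0,0],[0,0,0],5]

```text
clock: 7.13
position: [0.6106, -0.0166, 0.078]
tcp_rot: [[-0.004, 0.956, 0.293], [-0.022, 0.293, -0.956], [-1.0, -0.011, 0.02]]
ft_force: [-0.4, 1.4, 0.5]
width: 0.0101
```

```bash
python3 -c "
from h import *
u=np.array([-.2909,.9568]);v=np.array([-u[1],u[0]])
d=np.array(arm.get_state()['position'])[:2]-[.6084,-.0269];print(d@u,d@v)
cv2.imwrite('pics/t7.png',cv2.resize(cam('top')[2][140:240,220:350],None,fx=6,fy=6,interpolation=cv2.INTER_CUBIC)[:,:,::-1])"
```

```text
0.009155460797748502 -0.005130626544230633
```

View pics/t7.png

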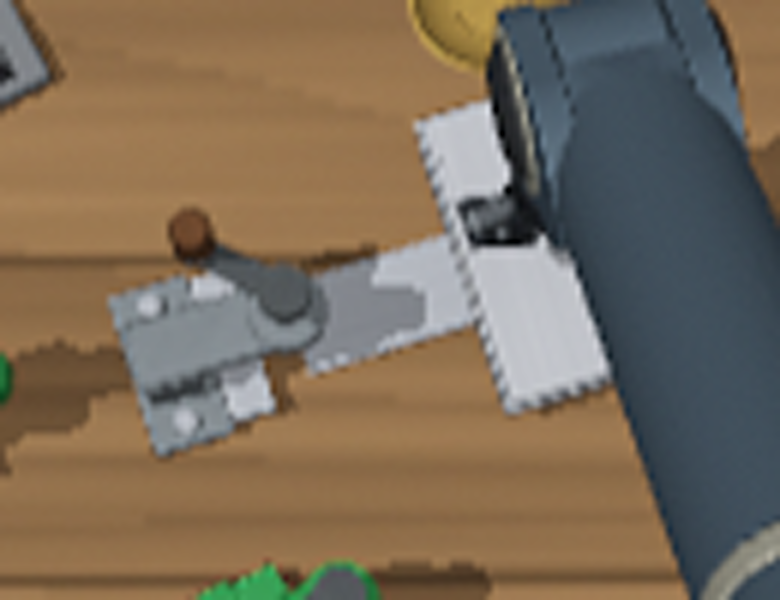

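Run:
```python
from fit import *
T=lambda *u:px((220,140),6,u)
u=np.array([-.2909,.9568]);v=np.array([-u[1],u[0]]);sf=np.array([.563,.131])+.02*u
def show(n,P): e=P[:2]-sf;print(n,"u,v",(e@u).round(4),(e@v).round(4))
show("tc",back("top",T(312,375),.008));show("te",back("top",T(472,327),.008));show("te2",back("top",T(445,238),.008))
show("lidR",back("top",T(512,413),.06));show("lidL",back("top",T(415,122),.06))
```

```text
tc u,v -0.0247 0.0276
te u,v -0.1161 0.0283
te2 u,v -0.1167 -0.0232
lidR u,v -0.1182 0.0849
lidL u,v -0.1159 -0.0793
```

Request:
move_arm:
  motion:
    - [[0,0.05,-0.2],[0,0.004,0.004],5]
    - [[0,0.05,-0.2],[0,0.004,0.004],5]
    - [[0,0.05,-0.2],[0,0.004,0.004],5]
    - [[0,0.05,-0.2],[0,0,0],5]
    - [[0,0.03,-0.15],[0,0,0],5]

```text
clock: 7.65
position: [0.6101, -0.0026, 0.078]
tcp_rot: [[0.005, 0.958, 0.287], [-0.019, 0.287, -0.958], [-1.0, -0.001, 0.019]]
ft_force: [0.4, -5.9, 1.6]
width: 0.0107
```

```bash
cat > uv.py <<'E'
from h import *
u=np.array([-.2909,.9568]);v=np.array([-u[1],u[0]])
s=arm.get_state();d=np.array(s['position'])[:2]-[.6106,-.0166];f=np.array(s['ft_force'])[:2]
print("since t7: u",d@u,"v",d@v,"f u",f@u,"v",f@v,"fz",s['ft_force'][2])
E
python3 uv.py
```

```text
since t7: u 0.013520572242702636 v -0.0036059476004876617 f u -5.739136528339223 v 1.3353695127578342 fz 1.6470321793731872
```

Creep forward, about 9–11 mm left.

Request:
move_arm:
  motion:
    - [[0,0,-0.14],[0,0,0],5]
    - [[0,0,-0.14],[0,0,0],5]
    - [[0,0,-0.14],[0,0,0],5]

```text
clock: 7.9
position: [0.6086, 0.003, 0.078]
tcp_rot: [[0.008, 0.959, 0.283], [-0.024, 0.283, -0.959], [-1.0, 0.001, 0.025]]
ft_force: [0.7, -5.3, 1.4]
width: 0.0105
```

```bash
python3 uv.py
```

```text
since t7: u 0.019333588276593098 v -0.0037749643941579294 f u -5.323507283661781 v 0.840818381672203 fz 1.4415388181580109
```

Request:
move_arm:
  motion:
    - [[0,0,-0.13],[0,0,0],5]
    - [[0,0,-0.13],[0,0,0],5]

```text
clock: 8.07
position: [0.6077, 0.0064, 0.078]
tcp_rot: [[0.009, 0.96, 0.281], [-0.027, 0.281, -0.959], [-1.0, 0.001, 0.029]]
ft_force: [1.2, -5.1, 1.8]
width: 0.0105
```

```bash
python3 uv.py
```

```text
since t7: u 0.02287551454094491 v -0.0038913815540045807 f u -5.168462947462665 v 0.36583663513392 fz 1.7599749883750013
```

Request:
move_arm:
  motion:
    - [[0,0,-0.12],[0,0,0],5]
    - [[0,0,-0.12],[0,0,0],5]

```text
clock: 8.23
position: [0.6077, 0.0067, 0.078]
tcp_rot: [[0.013, 0.96, 0.278], [-0.034, 0.279, -0.96], [-0.999, 0.003, 0.036]]
ft_force: [2.0, -8.0, 1.0]
width: 0.0099
```

```bash
python3 uv.py
```

```text
since t7: u 0.02314311018163608 v -0.00395880998013316 f u -8.227304050255551 v 0.4389259515466092 fz 0.9895361244724001
```

Request:
move_arm:
  motion:
    - [[0,0,-0.15],[-0.01,0,0],5]
    - [[0,0,-0.15],[-0.01,0,0],5]
    - [[0,0,-0.15],[0,0,0],5]

```text
clock: 8.48
position: [0.6078, 0.0065, 0.078]
tcp_rot: [[0.018, 0.957, 0.29], [-0.045, 0.29, -0.956], [-0.999, 0.004, 0.049]]
ft_force: [3.5, -9.1, 1.4]
width: 0.0104
```

```bash
python3 uv.py; python3 -c "
from h import *
cv2.imwrite('pics/t8.png',cv2.resize(cam('top')[2][140:240,220:350],None,fx=6,fy=6,interpolation=cv2.INTER_CUBIC)[:,:,::-1])
cv2.imwrite('pics/s8.png',cv2.resize(cam('side')[2][140:265,200:330],None,fx=6,fy=4.8,interpolation=cv2.INTER_CUBIC)[:,:,::-1])"
```

```text
since t7: u 0.022950926543876315 v -0.004020473126730303 f u -9.706058198685087 v -0.6572988197600251 fz 1.3658506232245828
```

View pics/s8.png

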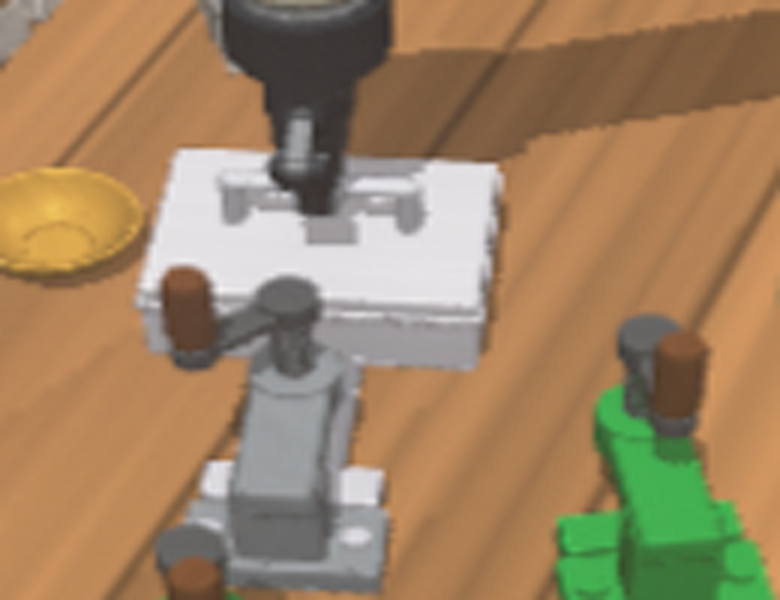

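View pics/t8.png

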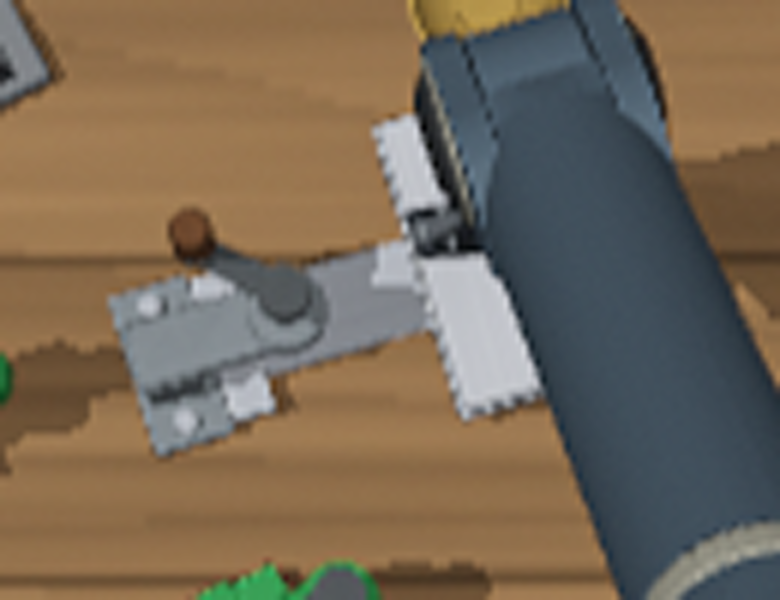

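Run:
```python
from fit import *
T=lambda *u:px((220,140),6,u)
u=np.array([-.2909,.9568]);v=np.array([-u[1],u[0]]);sf=np.array([.563,.131])+.02*u
def show(n,P): e=P[:2]-sf;print(n,"u,v",(e@u).round(4),(e@v).round(4))
show("te",back("top",T(290,375),.008));show("te2",back("top",T(372,247),.008));show("te",back("top",T(430,332),.008))
show("lidR",back("top",T(465,418),.06));show("lidL",back("top",T(374,128),.06))
```

```text
te u,v -0.0132 0.024
te2 u,v -0.077 -0.0303
te u,v -0.0933 0.0241
lidR u,v -0.0937 0.08
lidL u,v -0.0941 -0.0827
```

Request:
move_arm:
  motion:
    - [[0,0,0],[0,0.01,0.01],5]
    - [[0,0,0],[0,0,0],5]
    - [[0,0,0],[0,0,0],20]
    - [[0,0,0],[0,0,0],40]
    - [[0,0,0],[0,0,0],70]
    - [[0,0,0],[0,0,0],90]
    - [[0,0,0],[0,0,0],90]

```text
clock: 9.22
position: [0.6062, 0.0114, 0.0767]
tcp_rot: [[0.022, 0.956, 0.292], [-0.026, 0.293, -0.956], [-0.999, 0.013, 0.032]]
ft_force: [0.2, 0.1, 0.1]
width: 0.065
```

```bash
python3 uv.py; python3 -c "
from h import *
cv2.imwrite('pics/t9.png',cv2.resize(cam('top')[2][140:240,220:350],None,fx=6,fy=6,interpolation=cv2.INTER_CUBIC)[:,:,::-1])"
```

```text
since t7: u 0.028054374072908294 v -0.00393593944708332 f u 0.055777689032222584 v -0.19499157943669093 fz 0.13248973180874163
```

View pics/t9.png

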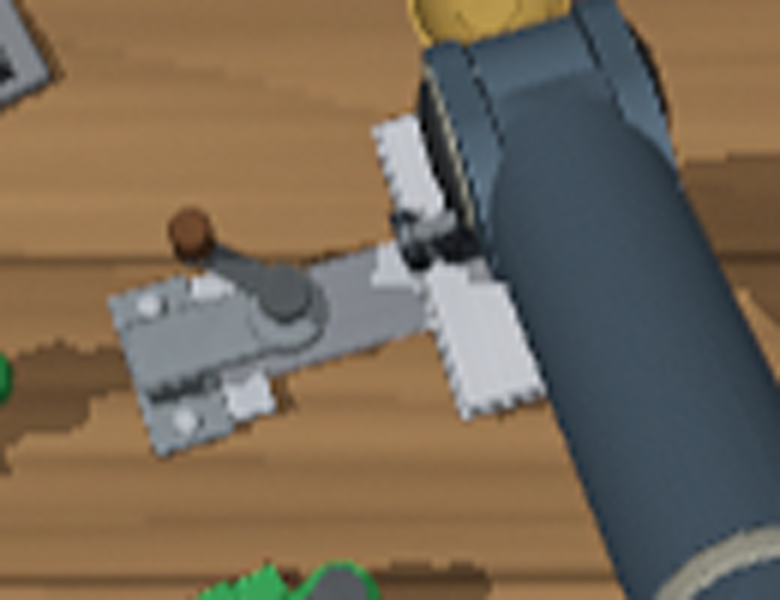

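Run:
```python
from h import *
T=lambda *u:px((220,140),6,u)
def S(a,b): return np.array([200+(a+.5)/6-.5,140+(b+.5)/4.8-.5])
print("knobtop",tri(T(191,230),S(186,277)),"hub",tri(T(286,292),S(290,294)))
plan([.6062,.0114,.245],1.866,10)
```

```text
knobtop [0.5879 0.1752 0.1904] hub [0.5646 0.1301 0.1411]
from [0.6064 0.0109 0.0768] d [-0.0002  0.0005  0.1682] rv [ 0.0011  0.0321 -0.0136]
[[-0.67, 0.01, 0.02], [0.0, 0.003, -0.001]]
[[-0.67, 0.01, 0.02], [0.0, 0.003, -0.001]]
[[-0.67, 0.01, 0.02], [0.0, 0.003, -0.001]]
[[-0.67, 0.01, 0.01], [0.0, 0.003, -0.001]]
[[-0.67, 0.01, 0.01], [0.0, 0.003, -0.001]]
[[-0.67, 0.0, 0.01], [0.0, 0.003, -0.001]]
[[-0.67, 0.0, 0.01], [0.0, 0.003, -0.001]]
[[-0.67, 0.0, 0.0], [0.0, 0.003, -0.001]]
[[-0.67, 0.0, 0.0], [0.0, 0.003, -0.001]]
[[-0.67, 0.0, 0.0], [0.0, 0.003, -0.001]]
```

Request:
move_arm:
  motion:
    - [[-0.2,0.01,0.02],[0,0.003,-0.001],90]
    - [[-0.4,0.01,0.02],[0,0.003,-0.001],90]
    - [[-0.67,0.01,0.02],[0,0.003,-0.001],100]
    - [[-0.67,0.01,0.01],[0,0.003,-0.001],100]
    - [[-0.67,0.01,0.01],[0,0.003,-0.001],100]
    - [[-0.67,0,0.01],[0,0.003,-0.001],100]
    - [[-0.67,0,0.01],[0,0.003,-0.001],100]
    - [[-0.67,0,0],[0,0.003,-0.001],100]
    - [[-0.67,0,0],[0,0.003,-0.001],100]
    - [[-0.67,0,0],[0,0.003,-0.001],100]
    - [[-0.4,0,0],[0,0,0],100]

```text
clock: 10.28
position: [0.6057, 0.01, 0.2495]
tcp_rot: [[0.003, 0.957, 0.292], [0.002, 0.292, -0.957], [-1.0, 0.003, -0.001]]
ft_force: [0.6, 0.6, -0.5]
width: 0.0853
```

Run:
```python
from h import *
plan([.587,.175,.235],1.866,8)
```

```text
from [0.6057 0.01   0.2495] d [-0.0187  0.165  -0.0145] rv [ 0.0007 -0.0012 -0.0031]
[[0.07, 0.15, -0.82], [0.0, -0.0, -0.0]]
[[0.07, 0.15, -0.82], [0.0, -0.0, -0.0]]
[[0.07, 0.15, -0.82], [0.0, -0.0, -0.0]]
[[0.07, 0.15, -0.82], [0.0, -0.0, -0.0]]
[[0.07, 0.15, -0.82], [0.0, -0.0, -0.0]]
[[0.07, 0.15, -0.82], [0.0, -0.0, -0.0]]
[[0.07, 0.15, -0.82], [0.0, -0.0, -0.0]]
[[0.07, 0.15, -0.82], [0.0, -0.0, -0.0]]
```

Request:
move_arm:
  motion:
    - [[0.07,0.15,-0.6],[0,0,0],100]
    - [[0.07,0.15,-0.8],[0,0,0],100]
    - [[0.07,0.15,-0.8],[0,0,0],100]
    - [[0.07,0.15,-0.8],[0,0,0],100]
    - [[0.07,0.15,-0.8],[0,0,0],100]
    - [[0.07,0.15,-0.8],[0,0,0],100]
    - [[0.07,0.15,-0.7],[0,0,0],100]
    - [[0.07,0.1,-0.5],[0,0,0],100]
    - [[0,0,0],[0,0,0],100]
    - [[0,0,0],[0,0,0],100]

```text
clock: 11.12
position: [0.5932, 0.1601, 0.2452]
tcp_rot: [[0.015, 0.958, 0.286], [0.002, 0.286, -0.958], [-1.0, 0.015, 0.003]]
ft_force: [-1.1, 0.5, -0.4]
width: 0.0855
```

Run:
```python
from h import *
plan([.587,.175,.153],1.866,8)
cv2.imwrite('pics/t10.png',cv2.resize(cam('top')[2][140:240,220:350],None,fx=6,fy=6,interpolation=cv2.INTER_CUBIC)[:,:,::-1])
cv2.imwrite('pics/s10.png',cv2.resize(cam('side')[2][100:265,190:360],None,fx=4,fy=3.6,interpolation=cv2.INTER_CUBIC)[:,:,::-1])
```

```text
from [0.5932 0.1601 0.2452] d [-0.0062  0.0149 -0.0922] rv [-0.0056  0.0028 -0.0151]
[[0.46, -0.02, -0.08], [-0.001, 0.0, -0.002]]
[[0.46, -0.01, -0.08], [-0.001, 0.0, -0.002]]
[[0.46, -0.01, -0.08], [-0.001, 0.0, -0.002]]
[[0.46, -0.01, -0.08], [-0.001, 0.0, -0.002]]
[[0.46, -0.01, -0.08], [-0.001, 0.0, -0.002]]
[[0.46, -0.01, -0.08], [-0.001, 0.0, -0.002]]
[[0.46, -0.01, -0.08], [-0.001, 0.0, -0.002]]
[[0.46, -0.01, -0.08], [-0.001, 0.0, -0.002]]
```

View pics/s10.png

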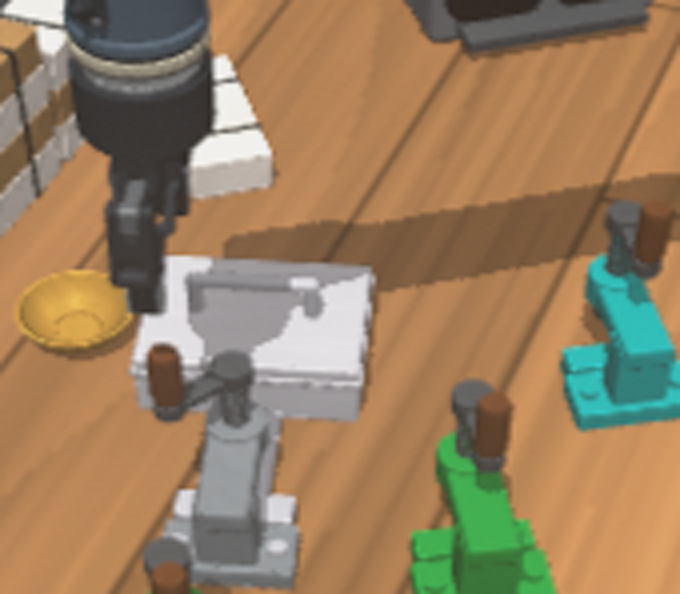

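Request:
move_arm:
  motion:
    - [[0.2,-0.02,-0.16],[-0.001,0,-0.003],100]
    - [[0.2,-0.02,-0.16],[-0.001,0,-0.003],100]
    - [[0.2,-0.02,-0.16],[-0.001,0,-0.003],100]
    - [[0.2,-0.02,-0.16],[-0.001,0,-0.003],100]
    - [[0,0,0],[0,0,0],100]

```text
clock: 11.63
position: [0.5877, 0.17, 0.223]
tcp_rot: [[0.003, 0.96, 0.281], [-0.004, 0.281, -0.96], [-1.0, 0.001, 0.005]]
ft_force: [-0.6, 1.1, -0.1]
width: 0.0853
```

Run:
```python
from h import *
plan([.587,.175,.153],1.866,6)
```

```text
from [0.5877 0.17   0.223 ] d [-0.0007  0.005  -0.07  ] rv [-0.0107  0.005  -0.0012]
[[0.47, 0.0, -0.04], [-0.002, 0.001, -0.0]]
[[0.47, 0.0, -0.04], [-0.002, 0.001, -0.0]]
[[0.47, 0.0, -0.03], [-0.002, 0.001, -0.0]]
[[0.47, 0.0, -0.03], [-0.002, 0.001, -0.0]]
[[0.47, 0.01, -0.03], [-0.002, 0.001, -0.0]]
[[0.47, 0.01, -0.03], [-0.002, 0.001, -0.0]]
```

Request:
move_arm:
  motion:
    - [[0.4,0,-0.05],[-0.002,0.001,0],100]
    - [[0.45,0,-0.05],[-0.002,0.001,0],100]
    - [[0.45,0,-0.05],[-0.002,0.001,0],100]
    - [[0.45,0,-0.04],[-0.002,0.001,0],100]
    - [[0.4,0,-0.04],[-0.002,0.001,0],100]
    - [[0.3,0,0],[0,0,0],100]
    - [[0,0,0],[0,0,0],100]
    - [[0,0,0],[0,0,0],100]

```text
clock: 12.3
position: [0.5847, 0.1751, 0.1524]
tcp_rot: [[-0.004, 0.957, 0.291], [-0.001, 0.291, -0.957], [-1.0, -0.004, -0.0]]
ft_force: [0.8, 0.3, -0.1]
width: 0.0854
```

Run:
```python
from h import *
plan([.587,.175,.153],1.866,1);print(arm.get_state()['ft_force'])
cv2.imwrite('pics/s11.png',cv2.resize(cam('side')[2][130:255,190:320],None,fx=6,fy=4.8,interpolation=cv2.INTER_CUBIC)[:,:,::-1])
```

```text
from [0.5847 0.1751 0.1524] d [ 0.0023 -0.0001  0.0006] rv [ 0.0003 -0.0003  0.0036]
[[-0.02, 0.09, 0.03], [0.0, -0.0, 0.004]]
[ 0.752   0.2673 -0.1247]
```

View pics/s11.png

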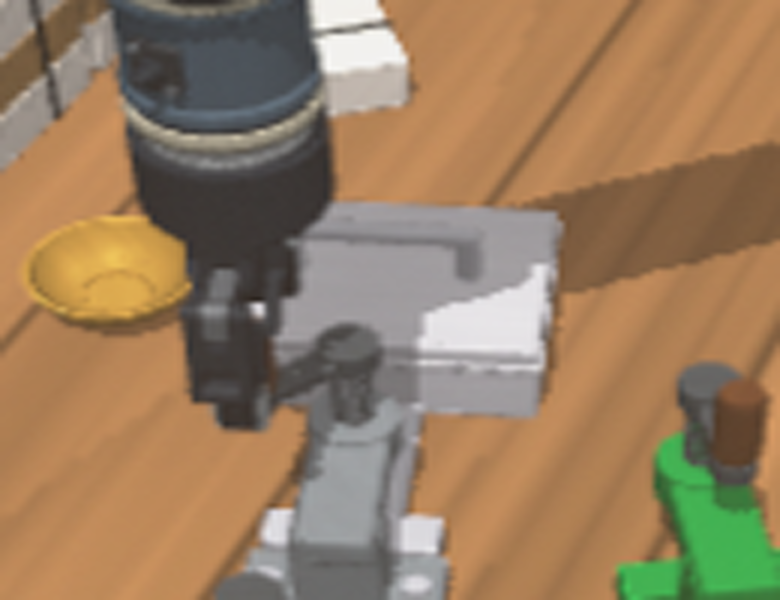

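Request:
move_arm:
  motion:
    - [[0,0.08,0.03],[0,0,0],100]
    - [[0,0,0],[0,0,0],60]
    - [[0,0,0],[0,0,0],40]
    - [[0,0,0],[0,0,0],20]
    - [[0,0,0],[0,0,0],15]
    - [[0,0,0],[0,0,0],15]
    - [[0,0,0],[0,0,0],15]
    - [[0,0,0],[0,0,0],15]
    - [[0,0,0],[0,0,0],15]
  squeeze: 40

```text
clock: 13.1
position: [0.5885, 0.1779, 0.1556]
tcp_rot: [[0.002, 0.956, 0.292], [0.004, 0.292, -0.956], [-1.0, 0.004, -0.003]]
ft_force: [0.4, 0.8, -0.6]
width: 0.0212
```

Run:
```python
from h import *
s=arm.get_state();print(s['ft_force'],s['position'],s['width'])
cv2.imwrite('pics/s12.png',cv2.resize(cam('side')[2][130:255,190:320],None,fx=6,fy=4.8,interpolation=cv2.INTER_CUBIC)[:,:,::-1])
```

```text
[ 0.3673  0.8486 -0.5657] [0.5885 0.1779 0.1556] 0.02121089211296241
```

View pics/s12.png

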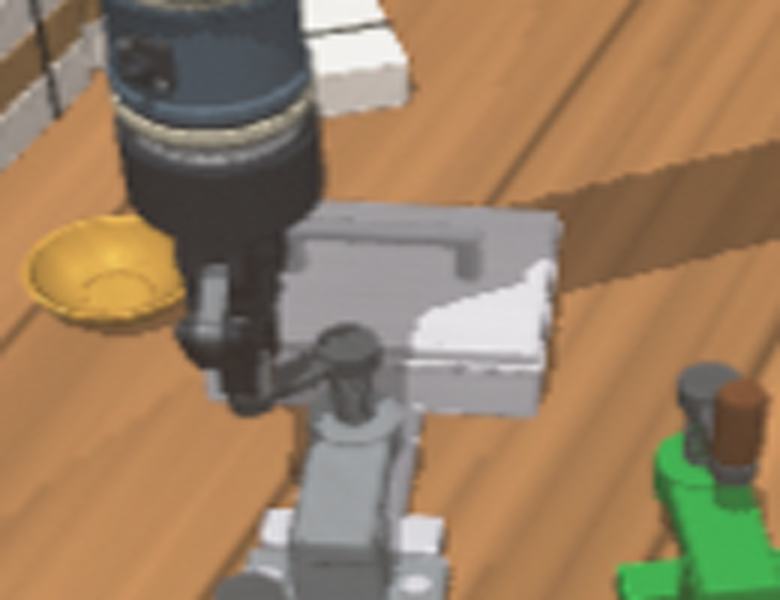

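```bash
cat > crank.py <<'E'
from h import *
import json,os,sys
def log():
    L=json.load(open("tr.json")) if os.path.exists("tr.json") else []
    s=arm.get_state();e=[s["clock"]]+list(s["position"])+list(s["ft_force"])
    if not L or L[-1][0]!=e[0]: L.append([float(x) for x in e]);json.dump(L,open("tr.json","w"))
    return np.array(L)
def crank(n,step,adv,c0=(.564,.1305)):
    """step: commanded mm per row; adv: expected deg per row"""
    L=log();s=arm.get_state();R=np.array(s["tcp_rot"]);p=np.array(s["position"])
    c=np.array(c0)
    if len(L)>=5:
        g=least_squares(lambda q:np.r_[(np.hypot(L[:,1]-q[0],L[:,2]-q[1])-.05)/.001,(q-np.array(c0))/.004],c0);c=g.x
    r=p[:2]-c;th=np.arctan2(r[1],r[0]);f=np.array(s["ft_force"])
    a0=np.unwrap(np.arctan2(L[:,2]-c[1],L[:,1]-c[0]))
    t=np.array([np.sin(th),-np.cos(th)]);n_=r/np.linalg.norm(r)
    print("c",c,"rad",np.linalg.norm(r).round(4),"th",np.degrees(th).round(1),"total cw",np.degrees(a0[0]-a0[-1]).round(1),"z drop",(L[0,3]-p[2]).round(4),"F tang",(f[:2]@t).round(2),"rad",(f[:2]@n_).round(2),"z",f[2].round(2))
    x=np.array([0,0,-1.]);z=-np.array([np.cos(1.866),np.sin(1.866),0]);Rt=np.c_[x,np.cross(z,x),z]
    rv=Ro.from_matrix(R.T@Rt).as_rotvec();print("rv",rv)
    rows=[];b=np.radians(adv)
    for k in range(n):
        q0=th-k*b; 
        tt=np.array([np.sin(q0-b/2),-np.cos(q0-b/2)])
        rad=(.05-np.linalg.norm(r))*0.5 if k==0 else 0
        d=np.r_[tt*step/1000+n_*rad*0,-np.degrees(b)*.024/360]
        rows.append([(R.T@d/.025).round(2).tolist(),[0,0,0],15])
    print(json.dumps(rows))
if __name__=="__main__":
    a=[float(x) for x in sys.argv[1:]];crank(int(a[0]),a[1],a[2])
E
python3 crank.py 4 5 4
```

```text
c [0.564  0.1305] rad 0.0533 th 62.6 total cw 0.0 z drop 0.0 F tang -0.46 rad 1.02 z -1.01
rv [ 0.0014 -0.003  -0.0035]
[[[0.01, 0.14, 0.14], [0, 0, 0], 15], [[0.01, 0.13, 0.15], [0, 0, 0], 15], [[0.01, 0.12, 0.16], [0, 0, 0], 15], [[0.01, 0.1, 0.17], [0, 0, 0], 15]]
```

Request:
move_arm:
  motion:
    - [[0.01,0.14,0.14],[0,0,0],15]
    - [[0.01,0.13,0.15],[0,0,0],15]
    - [[0.01,0.12,0.16],[0,0,0],15]
    - [[0.01,0.1,0.17],[0,0,0],15]

```text
clock: 13.48
position: [0.5975, 0.171, 0.1547]
tcp_rot: [[-0.013, 0.955, 0.297], [0.006, 0.297, -0.955], [-1.0, -0.011, -0.01]]
ft_force: [-3.5, 3.9, 1.5]
width: 0.0212
```

```bash
python3 crank.py 5 6 4
```

```text
c [0.564  0.1305] rad 0.0525 th 50.4 total cw 12.2 z drop 0.0009 F tang -5.18 rad 0.81 z 1.46
rv [ 0.0067 -0.0098  0.0107]
[[[0.01, 0.12, 0.21], [0, 0, 0], 15], [[0.01, 0.11, 0.21], [0, 0, 0], 15], [[0.01, 0.09, 0.22], [0, 0, 0], 15], [[0.01, 0.08, 0.23], [0, 0, 0], 15], [[0.01, 0.06, 0.23], [0, 0, 0], 15]]
```

```bash
python3 crank.py 8 8 6
```

```text
c [0.564  0.1305] rad 0.0525 th 50.4 total cw 12.2 z drop 0.0009 F tang -5.18 rad 0.81 z 1.46
rv [ 0.0067 -0.0098  0.0107]
[[[0.01, 0.16, 0.28], [0, 0, 0], 15], [[0.01, 0.13, 0.29], [0, 0, 0], 15], [[0.01, 0.1, 0.3], [0, 0, 0], 15], [[0.01, 0.07, 0.31], [0, 0, 0], 15], [[0.01, 0.03, 0.32], [0, 0, 0], 15], [[0.01, 0.0, 0.32], [0, 0, 0], 15], [[0.01, -0.03, 0.32], [0, 0, 0], 15], [[0.01, -0.07, 0.31], [0, 0, 0], 15]]
```

Request:
move_arm:
  motion:
    - [[0.01,0.16,0.28],[0,0,0.002],15]
    - [[0.01,0.13,0.29],[0,0,0.002],15]
    - [[0.02,0.1,0.3],[0,0,0.002],15]
    - [[0.02,0.07,0.31],[0,0,0.002],15]
    - [[0.02,0.03,0.32],[0,0,0],15]
    - [[0.02,0,0.32],[0,0,0],15]
    - [[0.02,-0.03,0.32],[0,0,0],15]

```text
clock: 14.07
position: [0.6129, 0.1371, 0.1517]
tcp_rot: [[-0.029, 0.949, 0.313], [0.02, 0.314, -0.949], [-0.999, -0.021, -0.028]]
ft_force: [-5.4, 5.9, 1.4]
width: 0.021
```

```bash
python3 crank.py 9 8 7
```

```text
c [0.564  0.1305] rad 0.0494 th 7.7 total cw 54.9 z drop 0.004 F tang -6.58 rad -4.55 z 1.37
rv [ 0.024  -0.028   0.0212]
[[[0.01, -0.08, 0.31], [0, 0, 0], 15], [[0.01, -0.11, 0.3], [0, 0, 0], 15], [[0.01, -0.15, 0.28], [0, 0, 0], 15], [[0.02, -0.18, 0.26], [0, 0, 0], 15], [[0.02, -0.21, 0.24], [0, 0, 0], 15], [[0.02, -0.24, 0.21], [0, 0, 0], 15], [[0.02, -0.27, 0.18], [0, 0, 0], 15], [[0.02, -0.28, 0.15], [0, 0, 0], 15], [[0.02, -0.3, 0.11], [0, 0, 0], 15]]
```

Request:
move_arm:
  motion:
    - [[0.01,-0.08,0.31],[0.003,-0.004,0.003],15]
    - [[0.01,-0.11,0.3],[0.003,-0.004,0.003],15]
    - [[0.01,-0.15,0.28],[0.003,-0.004,0.003],15]
    - [[0.02,-0.18,0.26],[0.003,-0.004,0.003],15]
    - [[0.02,-0.21,0.24],[0.003,-0.004,0.003],15]
    - [[0.02,-0.24,0.21],[0.003,-0.004,0.003],15]
    - [[0.02,-0.26,0.18],[0.003,-0.004,0.003],15]
    - [[0.02,-0.28,0.15],[0.003,-0.004,0.003],15]

```text
clock: 14.73
position: [0.597, 0.098, 0.1484]
tcp_rot: [[0.021, 0.952, 0.307], [0.023, 0.306, -0.952], [-1.0, 0.027, -0.016]]
ft_force: [4.8, 5.1, -3.4]
width: 0.0209
```

```bash
python3 crank.py 9 8 7
```

```text
c [0.564  0.1305] rad 0.0463 th -44.6 total cw 107.2 z drop 0.0073 F tang -6.97 rad -0.16 z -3.4
rv [ 0.0162 -0.0158 -0.0272]
[[[0.01, -0.29, 0.13], [0, 0, 0], 15], [[0.01, -0.31, 0.09], [0, 0, 0], 15], [[0.01, -0.32, 0.06], [0, 0, 0], 15], [[0.01, -0.32, 0.02], [0, 0, 0], 15], [[0.01, -0.32, -0.02], [0, 0, 0], 15], [[0.01, -0.31, -0.06], [0, 0, 0], 15], [[0.01, -0.3, -0.1], [0, 0, 0], 15], [[0.01, -0.29, -0.13], [0, 0, 0], 15], [[0.01, -0.27, -0.17], [0, 0, 0], 15]]
```

Request:
move_arm:
  motion:
    - [[0.01,-0.29,0.13],[0.002,-0.003,-0.004],15]
    - [[0.01,-0.31,0.09],[0.002,-0.003,-0.004],15]
    - [[0.01,-0.32,0.06],[0.002,-0.003,-0.004],15]
    - [[0.01,-0.32,0.02],[0.002,-0.003,-0.004],15]
    - [[0.01,-0.32,-0.02],[0.002,-0.003,-0.004],15]
    - [[0.01,-0.31,-0.06],[0.002,-0.003,-0.004],15]
    - [[0.01,-0.3,-0.1],[0.002,-0.003,-0.004],15]
    - [[0.01,-0.29,-0.13],[0.002,-0.003,-0.004],15]

```text
clock: 15.4
position: [0.5516, 0.0862, 0.1447]
tcp_rot: [[0.029, 0.956, 0.292], [0.007, 0.292, -0.956], [-1.0, 0.03, 0.002]]
ft_force: [7.0, 2.7, -6.7]
width: 0.0212
```

```bash
python3 crank.py 8 8 7
```

```text
c [0.5631 0.1347] rad 0.0498 th -103.4 total cw 162.9 z drop 0.011 F tang -6.15 rad -4.25 z -6.68
rv [ 0.0015  0.002  -0.0298]
[[[0.01, -0.27, -0.18], [0, 0, 0], 15], [[0.01, -0.24, -0.21], [0, 0, 0], 15], [[0.01, -0.21, -0.24], [0, 0, 0], 15], [[0.01, -0.18, -0.26], [0, 0, 0], 15], [[0.01, -0.15, -0.28], [0, 0, 0], 15], [[0.01, -0.12, -0.3], [0, 0, 0], 15], [[0.02, -0.08, -0.31], [0, 0, 0], 15], [[0.02, -0.04, -0.32], [0, 0, 0], 15]]
```

Request:
move_arm:
  motion:
    - [[0.02,-0.27,-0.18],[0,0,-0.004],15]
    - [[0.02,-0.24,-0.21],[0,0,-0.004],15]
    - [[0.02,-0.21,-0.24],[0,0,-0.004],15]
    - [[0.02,-0.18,-0.26],[0,0,-0.004],15]
    - [[0.02,-0.15,-0.28],[0,0,-0.004],15]
    - [[0.02,-0.12,-0.3],[0,0,-0.004],15]
    - [[0.02,-0.08,-0.31],[0,0,-0.004],15]

```text
clock: 15.98
position: [0.5232, 0.1052, 0.142]
tcp_rot: [[0.028, 0.961, 0.276], [-0.013, 0.277, -0.961], [-1.0, 0.023, 0.02]]
ft_force: [2.0, -6.5, 2.4]
width: 0.0207
```

```bash
python3 crank.py 8 7 5
```

```text
c [0.5632 0.1347] rad 0.0497 th -143.6 total cw 203.2 z drop 0.0137 F tang -6.4 rad 2.25 z 2.36
rv [-0.0152  0.0205 -0.0229]
[[[0.01, -0.09, -0.27], [0, 0, 0], 15], [[0.01, -0.06, -0.27], [0, 0, 0], 15], [[0.01, -0.04, -0.28], [0, 0, 0], 15], [[0.01, -0.01, -0.28], [0, 0, 0], 15], [[0.01, 0.01, -0.28], [0, 0, 0], 15], [[0.01, 0.03, -0.28], [0, 0, 0], 15], [[0.01, 0.06, -0.27], [0, 0, 0], 15], [[0.01, 0.08, -0.27], [0, 0, 0], 15]]
```

Request:
move_arm:
  motion:
    - [[0.01,-0.09,-0.27],[-0.002,0.003,-0.003],15]
    - [[0.01,-0.06,-0.27],[-0.002,0.003,-0.003],15]
    - [[0.01,-0.04,-0.28],[-0.002,0.003,-0.003],15]
    - [[0.01,-0.01,-0.28],[-0.002,0.003,-0.003],15]
    - [[0.01,0.01,-0.28],[-0.002,0.003,-0.003],15]
    - [[0.01,0.03,-0.28],[-0.002,0.003,-0.003],15]
    - [[0.01,0.06,-0.27],[-0.002,0.003,-0.003],15]

```text
clock: 16.57
position: [0.5136, 0.1289, 0.14]
tcp_rot: [[0.003, 0.964, 0.266], [-0.022, 0.266, -0.964], [-1.0, -0.003, 0.023]]
ft_force: [-3.6, -6.4, 4.6]
width: 0.0209
```

```bash
python3 crank.py 6 6 4
```

```text
c [0.5632 0.1347] rad 0.05 th -173.3 total cw 232.9 z drop 0.0157 F tang -5.9 rad 4.3 z 4.64
rv [-0.0255  0.0225  0.0029]
[[[0.01, 0.04, -0.24], [0, 0, 0], 15], [[0.01, 0.06, -0.23], [0, 0, 0], 15], [[0.01, 0.08, -0.23], [0, 0, 0], 15], [[0.01, 0.09, -0.22], [0, 0, 0], 15], [[0.01, 0.11, -0.21], [0, 0, 0], 15], [[0.01, 0.12, -0.21], [0, 0, 0], 15]]
```

Request:
move_arm:
  motion:
    - [[0.01,0.04,-0.24],[-0.004,0.004,0],15]
    - [[0.01,0.06,-0.23],[-0.004,0.004,0],15]
    - [[0.01,0.08,-0.23],[-0.004,0.004,0],15]
    - [[0.01,0.09,-0.22],[-0.004,0.004,0],15]

```text
clock: 16.9
position: [0.5135, 0.1412, 0.139]
tcp_rot: [[-0.008, 0.963, 0.271], [-0.022, 0.271, -0.962], [-1.0, -0.013, 0.019]]
ft_force: [-4.1, -4.9, 4.1]
width: 0.0213
```

```bash
python3 crank.py 5 6 4
```

```text
c [0.5632 0.1347] rad 0.0501 th 172.6 total cw 246.9 z drop 0.0166 F tang -5.43 rad 3.41 z 4.12
rv [-0.0211  0.0185  0.0135]
[[[0.01, 0.1, -0.22], [0, 0, 0], 15], [[0.01, 0.12, -0.21], [0, 0, 0], 15], [[0.01, 0.13, -0.2], [0, 0, 0], 15], [[0.01, 0.14, -0.19], [0, 0, 0], 15], [[0.01, 0.16, -0.18], [0, 0, 0], 15]]
```

Request:
move_arm:
  motion:
    - [[0.01,0.1,-0.22],[-0.004,0.004,0.003],15]
    - [[0.01,0.12,-0.21],[-0.004,0.004,0.003],15]
    - [[0.01,0.13,-0.2],[-0.004,0.004,0.003],15]
    - [[0.01,0.14,-0.19],[-0.004,0.004,0.003],15]

```text
clock: 17.23
position: [0.5168, 0.1538, 0.138]
tcp_rot: [[-0.012, 0.961, 0.278], [-0.018, 0.277, -0.961], [-1.0, -0.016, 0.014]]
ft_force: [-5.5, -4.6, 4.6]
width: 0.0211
```

```bash
python3 crank.py 5 6 4
```

```text
c [0.5632 0.1348] rad 0.0501 th 157.6 total cw 261.8 z drop 0.0176 F tang -6.32 rad 3.33 z 4.62
rv [-0.0139  0.0136  0.0165]
[[[0.01, 0.16, -0.18], [0, 0, 0], 15], [[0.01, 0.17, -0.17], [0, 0, 0], 15], [[0.01, 0.18, -0.16], [0, 0, 0], 15], [[0.01, 0.19, -0.15], [0, 0, 0], 15], [[0.01, 0.2, -0.13], [0, 0, 0], 15]]
```

Request:
move_arm:
  motion:
    - [[0.01,0.16,-0.18],[-0.003,0.003,0.003],15]
    - [[0.01,0.17,-0.17],[-0.003,0.003,0.003],15]
    - [[0.01,0.18,-0.16],[-0.003,0.003,0.003],15]
    - [[0.01,0.19,-0.15],[-0.003,0.003,0.003],15]

```text
clock: 17.57
position: [0.5245, 0.1666, 0.1369]
tcp_rot: [[-0.017, 0.959, 0.283], [-0.016, 0.283, -0.959], [-1.0, -0.021, 0.01]]
ft_force: [-5.3, -2.9, 4.1]
width: 0.0209
```

```bash
python3 crank.py 5 6 4
```

```text
c [0.5631 0.1348] rad 0.05 th 140.5 total cw 278.9 z drop 0.0188 F tang -5.57 rad 2.28 z 4.07
rv [-0.008   0.01    0.0212]
[[[0.01, 0.2, -0.13], [0, 0, 0], 15], [[0.01, 0.21, -0.11], [0, 0, 0], 15], [[0.01, 0.22, -0.1], [0, 0, 0], 15], [[0.01, 0.23, -0.08], [0, 0, 0], 15], [[0.01, 0.23, -0.07], [0, 0, 0], 15]]
```

Request:
move_arm:
  motion:
    - [[0.01,0.2,-0.13],[-0.002,0.002,0.004],15]
    - [[0.01,0.21,-0.11],[-0.002,0.002,0.004],15]
    - [[0.01,0.22,-0.1],[-0.002,0.002,0.004],15]
    - [[0.01,0.23,-0.08],[-0.002,0.002,0.004],15]

```text
clock: 17.9
position: [0.5371, 0.1775, 0.1356]
tcp_rot: [[-0.018, 0.957, 0.288], [-0.013, 0.288, -0.958], [-1.0, -0.021, 0.008]]
ft_force: [-5.0, -2.9, 3.3]
width: 0.0209
```

```bash
python3 crank.py 5 6 4
```

```text
c [0.5631 0.1348] rad 0.05 th 121.4 total cw 298.1 z drop 0.02 F tang -5.77 rad 0.08 z 3.34
rv [-0.0032  0.0076  0.0211]
[[[0.01, 0.23, -0.05], [0, 0, 0], 15], [[0.01, 0.24, -0.04], [0, 0, 0], 15], [[0.01, 0.24, -0.02], [0, 0, 0], 15], [[0.01, 0.24, -0.0], [0, 0, 0], 15], [[0.01, 0.24, 0.01], [0, 0, 0], 15]]
```

Request:
move_arm:
  motion:
    - [[0.01,0.22,-0.05],[0,0.001,0.004],15]
    - [[0.01,0.22,-0.04],[0,0.001,0.004],15]
    - [[0.01,0.22,-0.02],[0,0.001,0.004],15]

```text
clock: 18.15
position: [0.5483, 0.1824, 0.1346]
tcp_rot: [[-0.018, 0.958, 0.287], [-0.012, 0.287, -0.958], [-1.0, -0.021, 0.007]]
ft_force: [-6.0, -0.5, 4.0]
width: 0.0213
```

```bash
python3 crank.py 5 5.5 4.5
```

```text
c [0.5631 0.1348] rad 0.05 th 107.4 total cw 312.1 z drop 0.021 F tang -5.84 rad 1.32 z 4.0
rv [-0.0044  0.0068  0.0205]
[[[0.01, 0.22, 0.01], [0, 0, 0], 15], [[0.01, 0.22, 0.02], [0, 0, 0], 15], [[0.01, 0.22, 0.04], [0, 0, 0], 15], [[0.01, 0.21, 0.06], [0, 0, 0], 15], [[0.01, 0.21, 0.07], [0, 0, 0], 15]]
```

Request:
move_arm:
  motion:
    - [[0.01,0.22,0.01],[0,0.001,0.004],15]
    - [[0.01,0.22,0.02],[0,0.001,0.004],15]
    - [[0.01,0.22,0.04],[0,0.001,0.004],15]

```text
clock: 18.4
position: [0.5603, 0.1846, 0.1337]
tcp_rot: [[-0.017, 0.958, 0.287], [-0.01, 0.287, -0.958], [-1.0, -0.019, 0.004]]
ft_force: [-5.7, -0.7, 3.1]
width: 0.0212
```

```bash
python3 crank.py 5 5.5 4.5
```

```text
c [0.5631 0.1348] rad 0.05 th 93.2 total cw 326.2 z drop 0.0219 F tang -5.77 rad -0.37 z 3.09
rv [-0.0043  0.0042  0.0195]
[[[0.01, 0.21, 0.06], [0, 0, 0], 15], [[0.01, 0.21, 0.08], [0, 0, 0], 15], [[0.01, 0.2, 0.09], [0, 0, 0], 15], [[0.01, 0.19, 0.11], [0, 0, 0], 15], [[0.01, 0.18, 0.12], [0, 0, 0], 15]]
```

Request:
move_arm:
  motion:
    - [[0.01,0.21,0.06],[0,0.001,0.004],15]
    - [[0.01,0.21,0.08],[0,0.001,0.004],15]
    - [[0.01,0.2,0.09],[0,0.001,0.004],15]

```text
clock: 18.65
position: [0.5724, 0.1839, 0.1328]
tcp_rot: [[-0.017, 0.957, 0.288], [-0.005, 0.288, -0.958], [-1.0, -0.018, 0.0]]
ft_force: [-5.5, 0.1, 3.5]
width: 0.0211
```

```bash
python3 crank.py 5 5.5 4.5
```

```text
c [0.5631 0.1347] rad 0.05 th 79.4 total cw 340.1 z drop 0.0229 F tang -5.47 rad -0.94 z 3.55
rv [-0.0029  0.      0.0182]
[[[0.01, 0.19, 0.11], [0, 0, 0], 15], [[0.01, 0.18, 0.12], [0, 0, 0], 15], [[0.01, 0.17, 0.14], [0, 0, 0], 15], [[0.01, 0.16, 0.15], [0, 0, 0], 15], [[0.01, 0.15, 0.16], [0, 0, 0], 15]]
```

Request:
move_arm:
  motion:
    - [[0.01,0.19,0.11],[0,0,0.004],15]
    - [[0.01,0.18,0.12],[0,0,0.004],15]
    - [[0.01,0.17,0.14],[0,0,0.004],15]

```text
clock: 18.9
position: [0.5835, 0.1803, 0.1319]
tcp_rot: [[-0.016, 0.957, 0.29], [-0.002, 0.29, -0.957], [-1.0, -0.016, -0.003]]
ft_force: [-6.3, 1.4, 3.0]
width: 0.0214
```

```bash
python3 crank.py 5 5.5 4.5
```

```text
c [0.5631 0.1347] rad 0.0499 th 66.0 total cw 353.5 z drop 0.0237 F tang -6.35 rad -1.35 z 3.02
rv [-0.0005 -0.0027  0.0161]
[[[0.01, 0.16, 0.15], [0, 0, 0], 15], [[0.01, 0.15, 0.16], [0, 0, 0], 15], [[0.01, 0.14, 0.17], [0, 0, 0], 15], [[0.01, 0.12, 0.18], [0, 0, 0], 15], [[0.01, 0.11, 0.19], [0, 0, 0], 15]]
```

Request:
move_arm:
  motion:
    - [[0.01,0.16,0.15],[0,0,0.004],15]
    - [[0.01,0.15,0.16],[0,0,0.004],15]
    - [[0.01,0.14,0.17],[0,0,0.004],15]

```text
clock: 19.15
position: [0.593, 0.1748, 0.1311]
tcp_rot: [[-0.015, 0.956, 0.294], [0.003, 0.294, -0.956], [-1.0, -0.013, -0.007]]
ft_force: [-5.6, 1.6, 3.2]
width: 0.0214
```

```bash
python3 crank.py 5 5.5 4.5
```

```text
c [0.5631 0.1347] rad 0.05 th 53.3 total cw 366.2 z drop 0.0246 F tang -5.42 rad -2.06 z 3.22
rv [ 0.0031 -0.0068  0.0135]
[[[0.01, 0.12, 0.18], [0, 0, 0], 15], [[0.01, 0.11, 0.19], [0, 0, 0], 15], [[0.01, 0.09, 0.2], [0, 0, 0], 15], [[0.01, 0.08, 0.21], [0, 0, 0], 15], [[0.01, 0.06, 0.21], [0, 0, 0], 15]]
```

Request:
move_arm:
  motion:
    - [[0.01,0.12,0.18],[0,0,0.003],15]
    - [[0.01,0.11,0.19],[0,0,0.003],15]
    - [[0.01,0.09,0.2],[0,0,0.003],15]

```text
clock: 19.4
position: [0.6005, 0.1678, 0.1303]
tcp_rot: [[-0.015, 0.954, 0.299], [0.009, 0.299, -0.954], [-1.0, -0.011, -0.013]]
ft_force: [-4.7, 4.1, 1.1]
width: 0.0209
```

```bash
python3 crank.py 5 5.5 4.5
```

```text
c [0.5631 0.1347] rad 0.05 th 41.5 total cw 378.0 z drop 0.0253 F tang -6.2 rad -0.8 z 1.09
rv [ 0.0081 -0.0128  0.0115]
[[[0.01, 0.08, 0.2], [0, 0, 0], 15], [[0.01, 0.07, 0.21], [0, 0, 0], 15], [[0.01, 0.05, 0.21], [0, 0, 0], 15], [[0.01, 0.03, 0.22], [0, 0, 0], 15], [[0.01, 0.02, 0.22], [0, 0, 0], 15]]
```

Request:
move_arm:
  motion:
    - [[0.01,0.08,0.2],[0.002,-0.003,0.003],15]
    - [[0.01,0.07,0.21],[0.002,-0.003,0.003],15]
    - [[0.01,0.05,0.21],[0.002,-0.003,0.003],15]

```text
clock: 19.65
position: [0.6063, 0.16, 0.1296]
tcp_rot: [[-0.01, 0.955, 0.298], [0.009, 0.298, -0.955], [-1.0, -0.007, -0.011]]
ft_force: [-3.5, 5.1, 1.8]
width: 0.021
```

```bash
python3 crank.py 5 5.5 4
```

```text
c [0.5631 0.1347] rad 0.05 th 30.4 total cw 389.1 z drop 0.0261 F tang -6.16 rad -0.5 z 1.77
rv [ 0.0073 -0.0112  0.0073]
[[[0.01, 0.04, 0.22], [0, 0, 0], 15], [[0.01, 0.03, 0.22], [0, 0, 0], 15], [[0.01, 0.01, 0.22], [0, 0, 0], 15], [[0.01, -0.0, 0.22], [0, 0, 0], 15], [[0.01, -0.02, 0.22], [0, 0, 0], 15]]
```

Request:
move_arm:
  motion:
    - [[0.01,0.04,0.22],[0.002,-0.003,0.002],15]
    - [[0.01,0.03,0.22],[0.002,-0.003,0.002],15]
    - [[0.01,0.01,0.22],[0.002,-0.003,0.002],15]

```text
clock: 19.9
position: [0.61, 0.1521, 0.1289]
tcp_rot: [[-0.007, 0.955, 0.298], [0.01, 0.298, -0.954], [-1.0, -0.003, -0.011]]
ft_force: [-2.0, 5.4, 1.5]
width: 0.0211
```

```bash
python3 crank.py 5 5.5 4
```

```text
c [0.5631 0.1347] rad 0.05 th 20.4 total cw 399.1 z drop 0.0267 F tang -5.73 rad 0.02 z 1.53
rv [ 0.0075 -0.0114  0.0034]
[[[0.01, 0.0, 0.22], [0, 0, 0], 15], [[0.01, -0.01, 0.22], [0, 0, 0], 15], [[0.01, -0.03, 0.22], [0, 0, 0], 15], [[0.01, -0.04, 0.22], [0, 0, 0], 15], [[0.01, -0.06, 0.21], [0, 0, 0], 15]]
```

Request:
move_arm:
  motion:
    - [[0.01,0,0.22],[0.002,-0.003,0.001],15]
    - [[0.01,-0.01,0.22],[0.002,-0.003,0.001],15]
    - [[0.01,-0.03,0.22],[0.002,-0.003,0.001],15]
    - [[0.01,-0.04,0.22],[0.002,-0.003,0.001],15]

```text
clock: 20.23
position: [0.6124, 0.1432, 0.1283]
tcp_rot: [[-0.001, 0.954, 0.3], [0.015, 0.3, -0.954], [-1.0, 0.004, -0.015]]
ft_force: [-1.5, 7.2, -0.8]
width: 0.0209
```

```bash
python3 crank.py 5 5.5 3.5
```

```text
c [0.5631 0.1347] rad 0.05 th 9.7 total cw 409.7 z drop 0.0274 F tang -7.38 rad -0.29 z -0.77
rv [ 0.0092 -0.0148 -0.0039]
[[[0.01, -0.04, 0.22], [0, 0, 0], 15], [[0.01, -0.05, 0.21], [0, 0, 0], 15], [[0.01, -0.06, 0.21], [0, 0, 0], 15], [[0.01, -0.08, 0.21], [0, 0, 0], 15], [[0.01, -0.09, 0.2], [0, 0, 0], 15]]
```

Request:
move_arm:
  motion:
    - [[0.01,-0.04,0.22],[0.002,-0.003,0],15]
    - [[0.01,-0.05,0.22],[0.002,-0.003,0],15]

```text
clock: 20.4
position: [0.6129, 0.1401, 0.128]
tcp_rot: [[0.002, 0.953, 0.302], [0.02, 0.302, -0.953], [-1.0, 0.008, -0.018]]
ft_force: [-0.3, 9.5, -2.2]
width: 0.0212
```

```bash
python3 crank.py 4 6 3
```

```text
c [0.5631 0.1347] rad 0.0501 th 6.1 total cw 413.3 z drop 0.0276 F tang -9.43 rad 0.74 z -2.19
rv [ 0.0113 -0.0182 -0.0079]
[[[0.0, -0.05, 0.23], [0, 0, 0], 15], [[0.0, -0.07, 0.23], [0, 0, 0], 15], [[0.0, -0.08, 0.23], [0, 0, 0], 15], [[0.0, -0.09, 0.22], [0, 0, 0], 15]]
```

Request:
move_arm:
  motion:
    - [[0,-0.05,0.23],[0.002,-0.003,0],15]

```text
clock: 20.48
position: [0.613, 0.1387, 0.128]
tcp_rot: [[0.003, 0.953, 0.303], [0.022, 0.303, -0.953], [-1.0, 0.01, -0.02]]
ft_force: [-0.6, 8.8, -3.6]
width: 0.0209
```

```bash
python3 crank.py 4 6 3
```

```text
c [0.5631 0.1347] rad 0.05 th 4.5 total cw 415.0 z drop 0.0277 F tang -8.85 rad 0.08 z -3.63
rv [ 0.0128 -0.0204 -0.0098]
[[[0.0, -0.06, 0.23], [0, 0, 0], 15], [[0.0, -0.07, 0.23], [0, 0, 0], 15], [[0.0, -0.08, 0.22], [0, 0, 0], 15], [[0.0, -0.1, 0.22], [0, 0, 0], 15]]
```

Request:
move_arm:
  motion:
    - [[0,-0.06,0.23],[0.002,-0.003,0],15]

```text
clock: 20.57
position: [0.6131, 0.1372, 0.1279]
tcp_rot: [[0.005, 0.952, 0.305], [0.025, 0.305, -0.952], [-1.0, 0.012, -0.022]]
ft_force: [0.3, 9.8, -3.5]
width: 0.0208
```

```bash
python3 crank.py 4 6 3
```

```text
c [0.5631 0.1347] rad 0.05 th 2.9 total cw 416.6 z drop 0.0278 F tang -9.78 rad 0.75 z -3.49
rv [ 0.0144 -0.0225 -0.0122]
[[[0.0, -0.07, 0.23], [0, 0, 0], 15], [[0.0, -0.08, 0.23], [0, 0, 0], 15], [[0.0, -0.09, 0.22], [0, 0, 0], 15], [[0.0, -0.1, 0.22], [0, 0, 0], 15]]
```

Request:
move_arm:
  motion:
    - [[0,-0.07,0.23],[0.002,-0.003,0],15]

```text
clock: 20.65
position: [0.6132, 0.1359, 0.1278]
tcp_rot: [[0.007, 0.952, 0.307], [0.028, 0.306, -0.952], [-1.0, 0.015, -0.024]]
ft_force: [1.2, 9.2, -3.9]
width: 0.0215
```

```bash
python3 crank.py 1 6 3;python3 -c "
from h import *
for r in np.array(__import__('json').load(open('tr.json')))[-8:]:
  t=np.arctan2(r[2]-.1347,r[1]-.5631);print(np.degrees(t).round(2),(r[4]*np.sin(t)-r[5]*np.cos(t)).round(2))"
```

```text
c [0.5631 0.1347] rad 0.05 th 1.4 total cw 418.1 z drop 0.0279 F tang -9.2 rad 1.44 z -3.88
rv [ 0.0163 -0.0246 -0.0152]
[[[0.0, -0.07, 0.23], [0, 0, 0], 15]]
41.51 -6.2
30.38 -6.16
20.41 -5.73
9.76 -7.38
6.17 -9.43
4.55 -8.85
2.9 -9.78
1.42 -9.19
```

Request:
move_arm:
  motion:
    - [[0,-0.08,0.23],[0.002,-0.003,0],15]

```text
clock: 20.73
position: [0.6132, 0.1346, 0.1277]
tcp_rot: [[0.01, 0.951, 0.308], [0.031, 0.308, -0.951], [-0.999, 0.019, -0.027]]
ft_force: [2.9, 9.8, -3.7]
width: 0.021
```

```bash
python3 crank.py 1 6 3
```

```text
c [0.5632 0.1347] rad 0.0501 th -0.1 total cw 419.6 z drop 0.028 F tang -9.81 rad 2.9 z -3.67
rv [ 0.0183 -0.0267 -0.0186]
[[[0.0, -0.08, 0.23], [0, 0, 0], 15]]
```

Request:
move_arm:
  motion:
    - [[0,0,0],[0,0,0],15]
    - [[0,0,0],[0,0,0],15]

```text
clock: 20.9
position: [0.6133, 0.1349, 0.1277]
tcp_rot: [[0.009, 0.95, 0.311], [0.03, 0.311, -0.95], [-1.0, 0.018, -0.025]]
ft_force: [-0.3, 1.6, 1.3]
width: 0.0209
```

```bash
python3 crank.py 1 6 3
```

```text
c [0.5632 0.1347] rad 0.0501 th 0.2 total cw 419.3 z drop 0.0279 F tang -1.58 rad -0.25 z 1.3
rv [ 0.0213 -0.0255 -0.018 ]
[[[0.0, -0.08, 0.23], [0, 0, 0], 15]]
```

Request:
move_arm:
  motion:
    - [[0,0,0],[0,0,0],25]
    - [[0,0,0],[0,0,0],35]
    - [[0,0,0],[0,0,0],50]
    - [[0,0,0],[0,0,0],70]
    - [[0,0,0],[0,0,0],80]
    - [[0,0,0],[0,0,0],80]

```text
clock: 21.4
position: [0.6143, 0.1323, 0.1276]
tcp_rot: [[0.01, 0.952, 0.307], [0.029, 0.307, -0.951], [-1.0, 0.018, -0.024]]
ft_force: [0.3, 0.2, 0.3]
width: 0.0681
```

Run:
```python
from h import *
p=arm.get_state()['position'];print(arm.get_state()['ft_force'])
plan([p[0],p[1],.23],1.866,8)
cv2.imwrite('pics/s13.png',cv2.resize(cam('side')[2][130:255,190:320],None,fx=6,fy=4.8,interpolation=cv2.INTER_CUBIC)[:,:,::-1])
```

```text
[0.2826 0.2022 0.2566]
from [0.6143 0.1323 0.1276] d [0.     0.     0.1024] rv [ 0.0169 -0.0244 -0.0182]
[[-0.51, 0.01, -0.01], [0.002, -0.003, -0.002]]
[[-0.51, 0.01, -0.01], [0.002, -0.003, -0.002]]
[[-0.51, 0.01, -0.01], [0.002, -0.003, -0.002]]
[[-0.51, 0.01, -0.01], [0.002, -0.003, -0.002]]
[[-0.51, 0.0, -0.01], [0.002, -0.003, -0.002]]
[[-0.51, 0.0, -0.0], [0.002, -0.003, -0.002]]
[[-0.51, 0.0, -0.0], [0.002, -0.003, -0.002]]
[[-0.51, 0.0, -0.0], [0.002, -0.003, -0.002]]
```

View pics/s13.png

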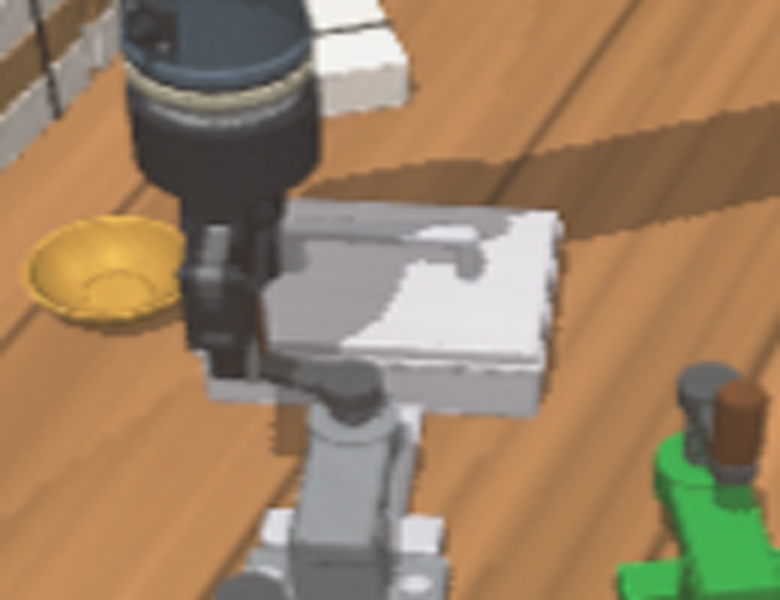

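Request:
move_arm:
  motion:
    - [[-0.2,0,-0.01],[0,0,0],100]
    - [[-0.4,0.01,-0.01],[0.002,-0.003,-0.002],100]
    - [[-0.5,0.01,-0.01],[0.002,-0.003,-0.002],100]
    - [[-0.5,0.01,-0.01],[0.002,-0.003,-0.002],100]
    - [[-0.5,0,-0.01],[0.002,-0.003,-0.002],100]
    - [[-0.5,0,0],[0.002,-0.003,-0.002],100]
    - [[-0.6,0,0],[0.002,-0.003,-0.002],100]
    - [[-0.6,0,0],[0,0,0],100]
    - [[-0.6,0,0],[0,0,0],100]
    - [[0,0,0],[0,0,0],100]
    - [[0,0,0],[0,0,0],100]

```text
clock: 22.37
position: [0.6146, 0.1325, 0.2511]
tcp_rot: [[0.009, 0.956, 0.294], [0.007, 0.294, -0.956], [-1.0, 0.011, -0.004]]
ft_force: [0.1, 0.1, -0.9]
width: 0.0855
```

Run:
```python
from h import *
cv2.imwrite('pics/s14.png',cv2.resize(cam('side')[2][130:255,190:320],None,fx=6,fy=4.8,interpolation=cv2.INTER_CUBIC)[:,:,::-1])
cv2.imwrite('pics/t14.png',cv2.resize(cam('top')[2][140:240,220:350],None,fx=6,fy=6,interpolation=cv2.INTER_CUBIC)[:,:,::-1])
```

```text
(no output)
```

View pics/s14.png

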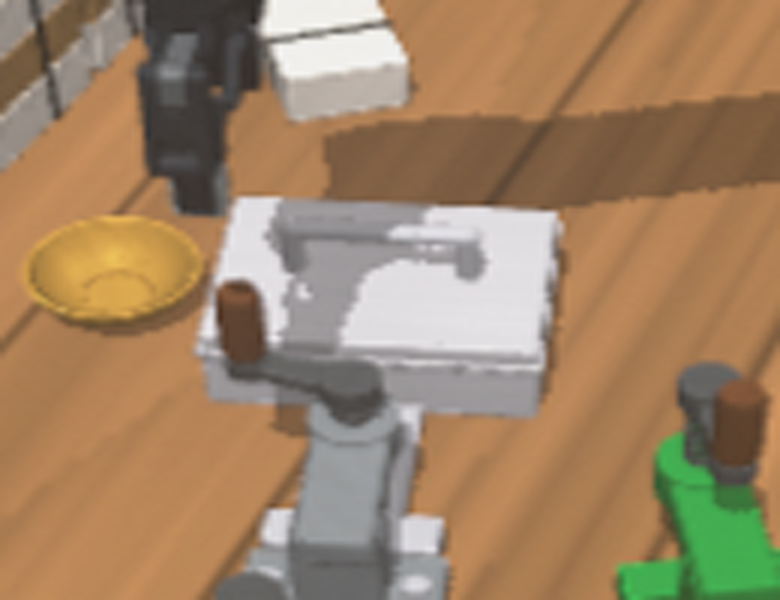

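View pics/t14.png

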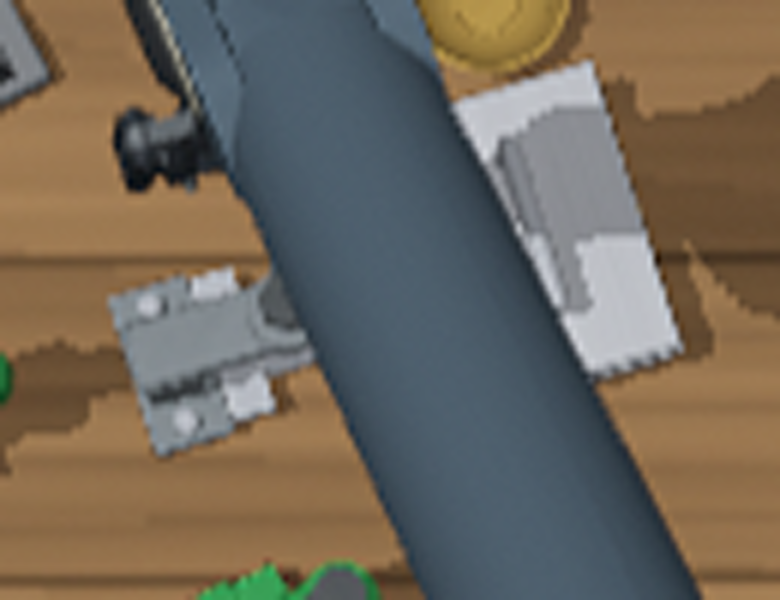

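Run:
```python
from h import *
def S(a,b): return np.array([190+(a+.5)/6-.5,130+(b+.5)/4.8-.5])
k=back("side",S(240,292),.1904-.0280);print(k,np.degrees(np.arctan2(k[1]-.1330,k[0]-.5635)))
print(arm.hand_in())
```

```text
[0.6151 0.1321 0.1624] -1.032135395663687
the job is handed in; nothing more can be done
None
```

The cash box is clamped to the table and I have handed the job in at about 22.4 s of the 72 s allowed. No verdict was reported.

**Box:** I slid it by the handle until the tongue stopped against the steel stop, with about 10 N on the wrist (limit 40 N). Pictures put the tongue about 1 mm off the stop's middle and square to it. The box had not visibly moved in the later pictures.

**Clamp:** I turned the crank about 420° clockwise. Free turning took about 5.9 N along the knob's path. The force began to rise near 405–410°, and I stopped at about 9.8 N.

**Pad force:** That rise puts the pad at about 50–55 N, but I worked it out from the knob force and did not measure it. The readings scattered by about 0.5 N, which is about 7 N at the pad.

**Letting go:** I eased the pull on the knob to 1.6 N, opened the fingers and raised the hand clear. In the last picture the knob is within about 1° of where I left it.

**Not fully checked:**
- **Top view:** in the last top picture the arm hid the tongue and the crank.
- **Loose items:** I did not measure them at the end. In the final pictures the dish, brick and the part of the calculator in view looked untouched; the mug, stamp and tin were outside those crops, and the arm never went near them.

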